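Complete the sample rack and hold it home in the loading corner

ROBOT

A 7-joint arm with a two-finger parallel gripper is mounted at the origin on the work surface. World frame = base frame: x ahead of the robot, y to its left, z up, the work surface at z = 0. Lengths are in m, angles in degrees, forces in N, time in s.
With the tool pointing down it reaches from about 0.425 to 0.875 m from the base axis. Payload 4.7 kg.
Tool frame: the origin (TCP) lies at the very end of the fingers, on their centre line; the grasp point (between the pads) lies 19 mm behind it; x points along the fingers, z is the direction in which the jaws open and shut, and the axes are right-handed (so a half turn about x gives the same grasp; the last joint's range is limited). The gripper opens to 87 mm and grips with 3 to 60 N. Pads are 19 mm wide; open, the fingers measure 117 mm over their backs; the gripper's body (75 mm by 190 mm) begins 51 mm behind the grasp point.
Start: joints at [0.808, 18.392, -4.016, 83.108, 1.295, 78.541, -3.26], TCP at [0.65, -0, 0.223] pointing down, gripper open.
Joint ranges: [-163.93, 163.93], [-17.29, 119.83], [-79.2, 71.16], [3.27, 140.29], [-89.18, 269.18], [5.43, 117.66], [-154.24, 154.24]. Speed limits (degrees/s): [147.25, 147.25, 180, 180, 180, 180, 180].

INTERFACE

Orientations are given as [roll, pitch, yaw] about the fixed x, y, z axes, in that order (R = Rz(yaw) Ry(pitch) Rx(roll)).
In Python, from cell import env gives the robot as it stands. The module is installed in compiled form; this text tells all that it offers.
- The arm moves only by the tool drive_tool, never from a script. Its argument "increments" is a list of rows, each a list of 2 entries, a list of its own where there are three numbers: the shift along the tool's x, y, z scaled (see below), then the turn, a rotation vector about the tool's x, y, z scaled (see below). In form: [[[dx, dy, dz], [wx, wy, wz]], ...]. A call has 1 to 10 rows; each row shifts and turns the commanded pose from where the row before left it, along the tool's axes as they then stand; what a row does not reach is not made up. The controller multiplies each number of a shift by 0.04 m and each number of a turn by 120 degrees. A row lasts 1/10 s, in which the tool goes at most 50 mm and 8.59 degrees, less where a joint would pass 70% of its speed; a pose out of reach is approached as far as the arm can. A call with a number of a shift or a turn outside -1 to 1 is refused whole. A call with a gripper value outside its range is refused whole. "hand" is the gripper's target within -1 to 1 (fully open at 1, half-way at 0, shut at -1), set as the call begins (left out, the last holds). The fingers move at their own pace and stop on an object; "squeeze" is the grip in N (left out, the last holds). Time passes only in rows, so rows that do not move let the fingers close. It gives the time, the measured TCP pose, the force and the opening at its end, in the units of the state.
- env.get_obs(): the state, without advancing time (a new reading comes with each control period).
- env.read_camera(name): name is "scene" or "side" or "wrist"; returns a dict with "frame" (400x640x3 uint8, red, green, blue), "fx", "fy", "cx", "cy" (pixels), "R" (3x3) and "t" (3): a world point X has camera coordinates R X + t. Camera axes: x right, y down, z forward; pixel columns grow to the right and rows downward; lengths in m; the calibration is good to about 2 mm. A picture is of the moment at which its call begins. There is no depth.
- env.sign_off(): hands the job in, once; it reports no verdict.
The state is a dict: "time_s": time; "qpos": joint angles; "joint_velocities": joint speeds; "effort": joint torques, N m; "tool_pos": TCP position; "tool_rot": TCP orientation; "force": force on the tool from outside, world axes, zero at the start; "wrist_torque": the same for the moment, N m; "grip_width": finger opening in m.
Only numpy, scipy, OpenCV 4.12 (cv2) and the standard library are available. Lean on these libraries where they do the work, as an engineer would, in place of code of your own. Each camera call takes 0.05 s, during which the arm holds its last target.

TASK

Put the two spare vials standing on the bench into the two empty pockets of the white sample rack, leaving the vials already in it where they are. Then bring the filled rack into the aluminium loading corner until it sits flat on the bench and flush against both the far stop and the end stop, and finish while still holding it pressed against both stops at once (do not let go). Leave the reagent bottle, beaker, rubber bulb and tip box alone and let no vial fall over.

Things in the scene. Friction and masses are not known exactly. Their poses are not given: they have to be found in the camera images.
- rack: loose white plastic rack, 60 mm (its x) by 216 mm (its y) by 30 mm high, about 0.35 kg without vials, the same after a half turn; four pockets in one row along its y at y = -87, -43, 43, 87 mm; an upright grip fin stands at the middle of its top, 14 mm thick (along x), 36 mm long (along y), from 28 to 78 mm above the underside. Origin at the centre of the underside, z up
- rack_grip (a point): point to pinch on the rack's grip fin, on its mid-planes, 62 mm above the rack's underside (16 mm below the fin's top). The fin is 14 mm thick along the rack's x, 36 mm long along the rack's y
- cell0 (a point): centre of the floor of a rack pocket: round pocket 31 mm in diameter, 24 mm deep, its floor 6 mm above the rack's underside. It is empty or holds a vial at the start (pocket at rack y = -87 mm)
- cell1 (a point): centre of the floor of a rack pocket: round pocket 31 mm in diameter, 24 mm deep, its floor 6 mm above the rack's underside. It is empty or holds a vial at the start (pocket at rack y = -43 mm)
- cell2 (a point): centre of the floor of a rack pocket: round pocket 31 mm in diameter, 24 mm deep, its floor 6 mm above the rack's underside. It is empty or holds a vial at the start (pocket at rack y = 43 mm)
- cell3 (a point): centre of the floor of a rack pocket: round pocket 31 mm in diameter, 24 mm deep, its floor 6 mm above the rack's underside. It is empty or holds a vial at the start (pocket at rack y = 87 mm)
- seated_a: amber glass sample vial with black cap, a straight cylinder 28 mm in diameter and 75 mm tall, 45 g, same as the other three; origin at the centre of its underside, z up; stands in one of the rack's pockets at the start (which one varies) and rises 51 mm out of the rack
- seated_b: amber glass sample vial with black cap, a straight cylinder 28 mm in diameter and 75 mm tall, 45 g, same as the other three; origin at the centre of its underside, z up; stands in one of the rack's pockets at the start (which one varies) and rises 51 mm out of the rack
- spare_a: amber glass sample vial with black cap, a straight cylinder 28 mm in diameter and 75 mm tall, 45 g, same as the other three; origin at the centre of its underside, z up; a spare, standing on the bench at the start
- spare_b: amber glass sample vial with black cap, a straight cylinder 28 mm in diameter and 75 mm tall, 45 g, same as the other three; origin at the centre of its underside, z up; a spare, standing on the bench at the start
- corner: the loading corner, fixed to the bench (its place and yaw vary): two square-set stops with the open bench before them, and a white sensor box 55 mm high behind the end stop. Origin at the inner corner, at bench height, where the inner faces of the two stops meet; its +x points away from the robot through the far stop, its +y to the left through the end stop. The rack comes home from the -x, -y side
- home (a point): where the rack's origin lies when the rack is fully home: 30 mm (-x) and 108 mm (-y) from the inner corner in the corner's frame, the rack's y parallel to the corner's y. Sliding the full rack on the bench takes 3 to 8 N, so a press of some 13 N towards each stop is sure to load both
- far_stop: fixed rigid aluminium bar, 36 mm high, 18 mm thick, 238 mm long along the corner's y; its flat inner face is the plane x = 0 of the corner's frame, from y = -220 to +18 mm. The rack's long side goes against it. Origin at the inner corner
- end_stop: fixed rigid aluminium bar, 36 mm high, 18 mm thick, 85 mm long along the corner's x; its flat inner face is the plane y = 0 of the corner's frame, from x = -85 to 0 mm. The rack's end goes against it. Origin at the inner corner
- reagent: bystander: amber reagent bottle with cap, 76 mm in diameter, 150 mm tall, origin under its centre
- beaker: bystander: glass beaker, 66 mm in diameter, 85 mm tall, origin under its centre
- bulb: bystander: rubber pipette bulb standing on its base, 52 mm in diameter, 85 mm tall, origin under its centre
- tipbox: bystander: closed box of pipette tips, 85 x 120 x 62 mm, origin under its centre

How it is judged:
By the outcome, as a careful person would: the job done as asked, in the order asked, and still so for the second after the job is handed in, while the arm keeps its last pose, push and grip.
It also fails if it takes over 69 s, if anything falls off the work surface, if the arm or the gripper's body presses on something with over 40 N, if the wrist force passes 120 N, or if a joint passes its speed limit or range.

## Working session

There is one attempt and no reset: what is moved stays moved. The work goes in short steps, Python scripts to look and compute and a tool call to move; the robot and the scene stay as the last step left them, time stands still between calls to the robot, and variables do not carry over. Pictures are saved under pics/ and viewed, and the job is handed in when it is done.

Besides the shell and the picture viewer there is one more tool, called after "Request:" as name(argument=value, ...), one argument or row to a line, values as JSON. drive_tool: Moves the arm, as the interface text tells. Shifts and turns lie within -1 to 1; 1 stands for 0.04 m of shift or 120 degrees of turn. Its arguments: {"type":"object","properties":{"increments":{"type":"array"},"hand":{"type":"number"},"squeeze":{"type":"number"}},"required":["increments"]}

```bash
mkdir -p pics; cat > h.py <<'E'
import numpy as np, cv2
from cell import env
def cap(n,f):
    c=env.read_camera(n); cv2.imwrite('pics/'+f,c['frame'][:,:,::-1]); np.savez('pics/'+f[:-4]+'.npz',**{k:np.array(v) for k,v in c.items()}); return c
def ray(c,u,v):
    R=np.array(c['R']);t=np.array(c['t']); d=R.T@np.array([(u-c['cx'])/c['fx'],(v-c['cy'])/c['fy'],1]); return -R.T@t,d
def onz(c,u,v,z):
    o,d=ray(c,u,v); return o+d*(z-o[2])/d[2]
def proj(c,X):
    p=np.array(c['R'])@np.array(X)+np.array(c['t']); return c['fx']*p[0]/p[2]+c['cx'],c['fy']*p[1]/p[2]+c['cy']
E
python3 - <<'E'
from h import *
for n in ['scene','side','wrist']:
    c=cap(n,n+'0.png'); o,d=ray(c,320,200); print(n,c['fx'],o,d)
print(env.get_obs())
E
```

```text
scene 377.8096200705339 [1.44228987 0.13923129 0.72546521] [-0.80416182 -0.08678795 -0.58828108]
side 440.10095429559686 [-0.16283222  0.71294805  0.65167894] [ 0.63595846 -0.56955301 -0.52082409]
wrist 304.77323574501764 [0.64883663 0.08096398 0.38325967] [ 0.00524986 -0.28889221 -0.95738239]
{'time_s': 0.15, 'qpos': array([ 0.80614379, 18.42732053, -4.0156323 , 83.15887447,  1.29674479,
       78.54231207, -3.26143777]), 'joint_velocities': array([-0.16287836, -0.24731816,  0.0302589 , -0.22771346, -0.00690191,
        0.10983956, -0.0849912 ]), 'effort': array([ 2.16972071e-04, -4.91794288e+01, -4.04079035e-01, -3.12878716e+01,
       -6.39387709e-02,  4.04033612e-02,  9.90178205e-05]), 'tool_pos': array([ 6.49573760e-01, -3.83047789e-05,  2.21735031e-01]), 'tool_rot': array([-175.29001477,   89.91652785, -175.28775883]), 'force': array([0.34138323, 0.64944453, 0.65414868]), 'wrist_torque': array([-0.00808215,  0.03630032, -0.00056925]), 'grip_width': 0.08735777352588223}
```

View pics/scene0.png

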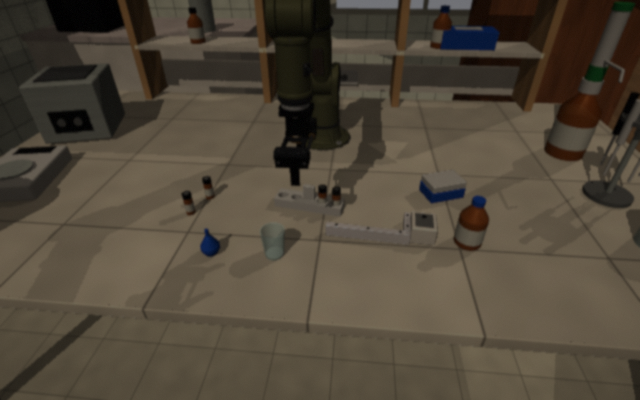

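View pics/side0.png

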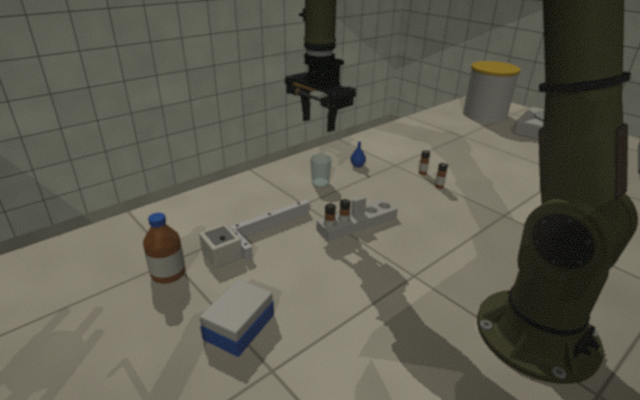

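View pics/wrist0.png

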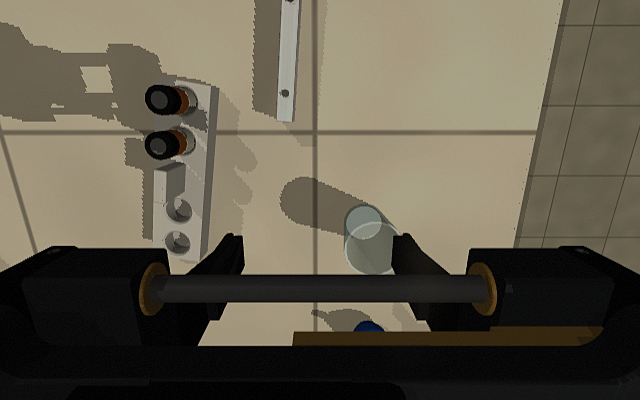

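The scene shows spares at about (187,203) and (208,187). The rack is at (308,200), with the empty pockets on its -y side. The far stop is at (367,232), with the end stop and box at (420,228). Now measuring.

```bash
python3 - <<'E'
from h import *
L=lambda f:dict(np.load('pics/'+f))
w=L('wrist0.npz');s=L('scene0.npz');d=L('side0.npz')
for n,u,v,z in [('p2',178,211,.03),('p1',177,242,.03),('capA',160,100,.081),('capB',159,145,.081),('stopcorner',293,122,.036),('stopR',299,0,.036),('rackcorner',217,88,.03),('rack c2',205,262,.03)]:
    print(n,onz(w,u,v,z).round(4))
def crop(c,name,x0,y0,x1,y1,k):
    f=c['frame'][y0:y1,x0:x1,::-1]; f=cv2.convertScaleAbs(f,alpha=1.7); cv2.imwrite('pics/'+name,cv2.resize(f,None,fx=k,fy=k,interpolation=cv2.INTER_CUBIC))
crop(s,'sc_sp.png',170,165,230,225,8)
crop(d,'sd_sp.png',400,135,460,195,8)
crop(s,'sc_cn.png',260,170,450,260,4)
crop(d,'sd_cn.png',190,185,410,275,3)
E
```

```text
p2 [ 0.4767 -0.04    0.03  ]
p1 [ 0.47   -0.0814  0.03  ]
capA [0.4992 0.0881 0.081 ]
capB [0.4919 0.0461 0.081 ]
stopcorner [0.6207 0.0662 0.036 ]
stopR [0.6293 0.1837 0.036 ]
rackcorner [0.5381 0.1018 0.03  ]
rack c2 [ 0.5025 -0.1095  0.03  ]
```

View pics/sc_sp.png

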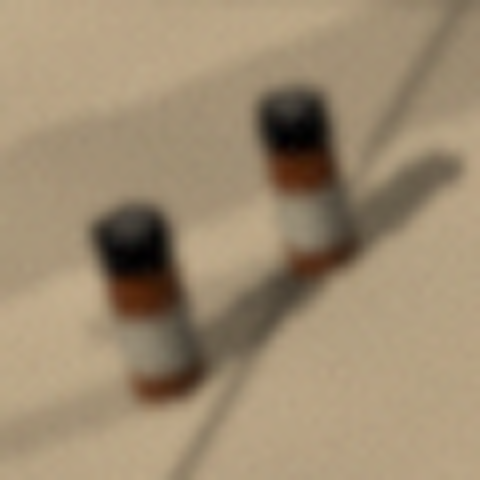

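View pics/sd_sp.png

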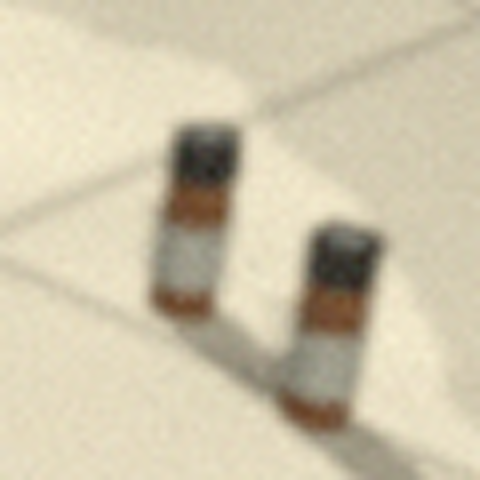

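View pics/sc_cn.png

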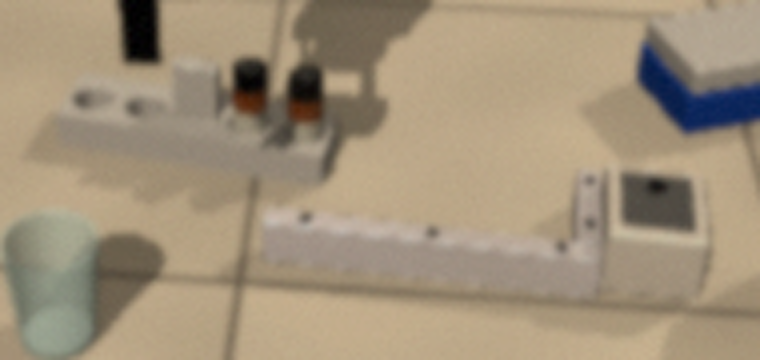

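View pics/sd_cn.png

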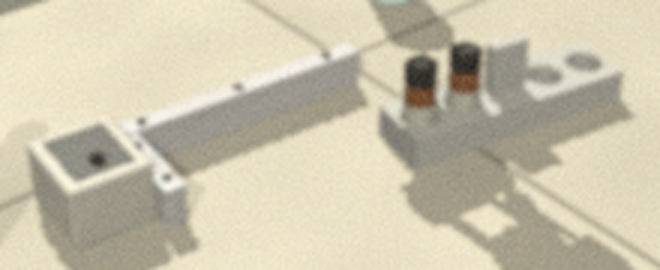

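```bash
python3 - <<'E'
from h import *
L=lambda f:dict(np.load('pics/'+f))
w=L('wrist0.npz');s=L('scene0.npz');d=L('side0.npz')
f=lambda x,y,x0,y0,k:(x0+(x+.5)/k-.5,y0+(y+.5)/k-.5)
for n,c,p,z in [('s near left',s,f(131,222,170,165,8),.075),('s right',s,f(295,105,170,165,8),.075),
 ('s left mid',s,f(148,305,170,165,8),.0375),('s right mid',s,f(308,185,170,165,8),.0375),
 ('d left',d,f(208,138,400,135,8),.075),('d right',d,f(350,238,400,135,8),.075),
 ('d left mid',d,f(195,220,400,135,8),.0375),('d right mid',d,f(332,328,400,135,8),.0375)]:
    print(n,onz(c,*p,z).round(4))
for n,c,p in [('s far_stop top inner L',s,f(268,208,260,170,4)),('s inner corner',s,f(578,242,260,170,4)),('s far top front L',s,f(262,220,260,170,4)),('s far top front R',s,f(597,258,260,170,4)),('s end tip',s,f(580,172,260,170,4)),
 ('d far inner L end',d,f(362,62,190,185,3)),('d inner corner',d,f(146,142,190,185,3)),('d end tip in',d,f(187,185,190,185,3)),('d far outer L',d,f(347,45,190,185,3))]:
    print(n,onz(c,*p,.036).round(4))
for n,p in [('stop outer corner',(293,122)),('stop inner corner',(275,121)),('inner upper',(284,0)),('outer upper',(299,0))]:
    print(n,onz(w,*p,.036).round(4))
E
```

```text
s near left [ 0.5505 -0.3643  0.075 ]
s right [ 0.4654 -0.3308  0.075 ]
s left mid [ 0.5526 -0.3649  0.0375]
s right mid [ 0.4671 -0.3317  0.0375]
d left [ 0.5509 -0.3597  0.075 ]
d right [ 0.4645 -0.3308  0.075 ]
d left mid [ 0.5534 -0.3637  0.0375]
d right mid [ 0.4648 -0.3307  0.0375]
s far_stop top inner L [0.6031 0.0672 0.036 ]
s inner corner [0.6205 0.2855 0.036 ]
s far top front L [0.6169 0.0641 0.036 ]
s far top front R [0.6364 0.2972 0.036 ]
s end tip [0.5403 0.2933 0.036 ]
d far inner L end [0.5847 0.0771 0.036 ]
d inner corner [0.6015 0.2875 0.036 ]
d end tip in [0.5339 0.2936 0.036 ]
d far outer L [0.6151 0.0691 0.036 ]
stop outer corner [0.6207 0.0662 0.036 ]
stop inner corner [0.6008 0.0672 0.036 ]
inner upper [0.6144 0.1837 0.036 ]
outer upper [0.6293 0.1837 0.036 ]
```

```bash
cat >> h.py <<'E'
from scipy.spatial.transform import Rotation as Ro
def toolR(o=None):
    o=o or env.get_obs(); return Ro.from_euler('xyz',o['tool_rot'],degrees=True).as_matrix()
def plan(target,yawturn=0):
    o=env.get_obs();R=toolR(o); d=R.T@(np.array(target)-o['tool_pos'])
    print('t',o['time_s'],'pos',o['tool_pos'].round(4),'F',o['force'].round(1),'w',round(o['grip_width'],4)); print('tool axes (cols) R\n',R.round(3)); print('total units',(d/.04).round(3),'turn x units total',round(-yawturn/120,4))
E
python3 - <<'E'
from h import *
plan([.5,-.06,.2],-9.8)
w=dict(np.load('pics/wrist0.npz')); print(proj(w,env.get_obs()['tool_pos']))
d=dict(np.load('pics/side0.npz'));s=dict(np.load('pics/scene0.npz'));print('reagent',onz(s,470,240,0),'top',onz(s,479,201,.15)); print('cam R',w['R'])
E
```

```text
t 0.15 pos [ 0.6496 -0.      0.2217] F [0.3 0.6 0.7] w 0.0874
tool axes (cols) R
 [[-0.001 -0.     1.   ]
 [-0.     1.     0.   ]
 [-1.    -0.    -0.001]]
total units [ 0.549 -1.499 -3.739] turn x units total 0.0817
(np.float64(319.58939548147936), np.float64(252.86823373869802))
reagent [0.60387652 0.47544846 0.        ] top [0.62297213 0.46167629 0.15      ]
cam R [[ 9.99994745e-01  4.59523671e-04 -3.20929410e-03]
 [ 1.36854112e-03 -9.57216647e-01  2.89368999e-01]
 [-2.93901784e-03 -2.89371870e-01 -9.57212245e-01]]
```

Request:
drive_tool(
  increments=[
    [[0.1,-0.3,-0.75],[0,0,0]],
    [[0.1,-0.3,-0.75],[0,0,0]],
    [[0.1,-0.3,-0.75],[0,0,0]],
    [[0.1,-0.3,-0.75],[0,0,0]],
    [[0.1,-0.3,-0.75],[0,0,0]],
    [[0,0,0],[0.041,0,0]],
    [[0,0,0],[0.041,0,0]],
    [[0,0,0],[0,0,0]],
    [[0,0,0],[0,0,0]],
  ],
  hand=1,
)

```text
time_s: 1.05
tool_pos: [0.4999, -0.06, 0.2025]
tool_rot: [-156.3, 90.0, -166.0]
force: [0.1, -0.5, 0.8]
grip_width: 0.0873
```

```bash
python3 - <<'E'
from h import *
cap('wrist','w1.png'); plan([.5,-.06,.2])
E
```

```text
t 1.1 pos [ 0.5    -0.0599  0.2024] F [ 0.3 -0.6 -0.6] w 0.0869
tool axes (cols) R
 [[-0.     0.169  0.986]
 [-0.     0.986 -0.169]
 [-1.    -0.    -0.   ]]
total units [ 0.061 -0.003 -0.   ] turn x units total 0.0
```

View pics/w1.png

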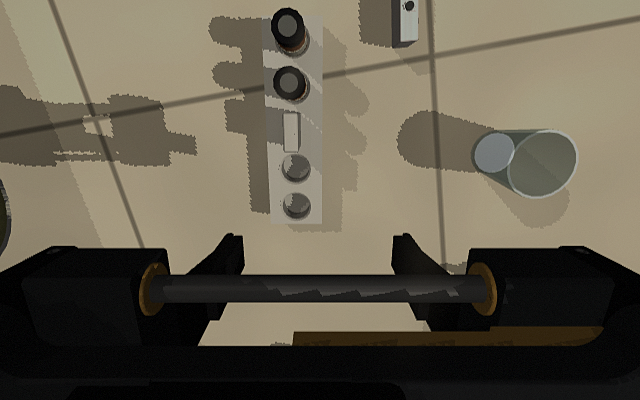

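Wrist view: pocket rims are at about (296,167) and (296,205), the fin top at (291,132), and seated caps at (288,25) and (290,84). Zooming in for accuracy.

```bash
python3 - <<'E'
from h import *
w=dict(np.load('pics/w1.npz'))
f=w['frame'][100:235,250:340,::-1]; cv2.imwrite('pics/w1z.png',cv2.resize(cv2.convertScaleAbs(f,alpha=1.2),None,fx=4.4,fy=4.4,interpolation=cv2.INTER_CUBIC))
E
```

```text
(no output)
```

View pics/w1z.png

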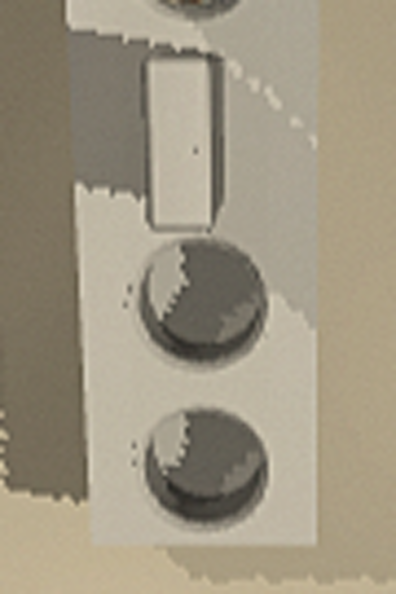

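```bash
python3 - <<'E'
from h import *
w=dict(np.load('pics/w1.npz'))
f=lambda x,y:(250+(x+.5)/4.4-.5,100+(y+.5)/4.4-.5)
P={}
for n,p,z in [('p2',(203.5,302),.03),('p1',(206.5,468),.03),('fin',(181,143),.078),('L',(83,302),.03),('R',(317,302),.03),('BL',(91,545),.03),('BR',(317,545),.03)]:
    P[n]=onz(w,*f(*p),z); print(n,P[n].round(4))
for n,p in [('capB',(290,84)),('capA',(288.5,25))]: print(n,onz(w,*p,.081).round(4))
print(np.linalg.norm(P['p1']-P['p2']),np.linalg.norm(P['R']-P['L']),np.linalg.norm(P['BR']-P['BL']))
v=P['p2']-P['p1']; print('yaw',-np.degrees(np.arctan2(v[0],v[1]))); v=P['fin']-P['p1']; v[2]=0;print('yaw fin',-np.degrees(np.arctan2(v[0],v[1])),np.linalg.norm(v))
# spare views
s=proj
plan([.50,-.40,.2])
E
```

```text
p2 [ 0.4775 -0.0391  0.03  ]
p1 [ 0.4699 -0.0825  0.03  ]
fin [0.4842 0.0032 0.078 ]
L [ 0.4475 -0.034   0.03  ]
R [ 0.5057 -0.0439  0.03  ]
BL [ 0.4355 -0.0985  0.03  ]
BR [ 0.4949 -0.1086  0.03  ]
capB [0.4918 0.0437 0.081 ]
capA [0.4994 0.0887 0.081 ]
0.04402490444641347 0.05906417537746555 0.060246694027608655
yaw -9.84493321776174
yaw fin -9.455511874028305 0.08686325196782585
t 1.1 pos [ 0.5    -0.0599  0.2024] F [ 0.3 -0.6 -0.6] w 0.0869
tool axes (cols) R
 [[-0.     0.169  0.986]
 [-0.     0.986 -0.169]
 [-1.    -0.    -0.   ]]
total units [ 0.061 -8.38   1.435] turn x units total 0.0
```

Request:
drive_tool(
  increments=[
    [[0,-0.5,0.1],[0,0,0]],
    [[0,-0.98,0.2],[0,0,0]],
    [[0,-0.98,0.2],[0,0,0]],
    [[0,-0.98,0.2],[0,0,0]],
    [[0,-0.98,0.2],[0,0,0]],
    [[0,-0.98,0.2],[0,0,0]],
    [[0,-0.98,0.2],[0,0,0]],
    [[0,-0.98,0.2],[0,0,0]],
    [[0,-0.98,0.2],[0,0,0]],
    [[0,-0.5,0.1],[0,0,0]],
  ],
)

```text
time_s: 2.1
tool_pos: [0.5091, -0.4249, 0.2018]
tool_rot: [-120.9, 89.9, -130.9]
force: [-0.8, -0.2, -0.2]
grip_width: 0.0868
```

Request:
drive_tool(
  increments=[
    [[0,0,0],[0,0,0]],
    [[0,0,0],[0,0,0]],
  ],
)

```text
time_s: 2.3
tool_pos: [0.5106, -0.4204, 0.2018]
tool_rot: [135.1, 89.9, 125.3]
force: [0.7, 0.7, -0.0]
grip_width: 0.0869
```

```bash
python3 - <<'E'
from h import *
cap('wrist','w2.png'); plan([.5515,-.363,.2])
E
```

```text
t 2.35 pos [ 0.5111 -0.4194  0.2021] F [-0.4  0.6  1.3] w 0.0872
tool axes (cols) R
 [[-0.     0.169  0.986]
 [ 0.001  0.986 -0.169]
 [-1.     0.001 -0.   ]]
total units [0.054 1.56  0.757] turn x units total 0.0
```

View pics/w2.png

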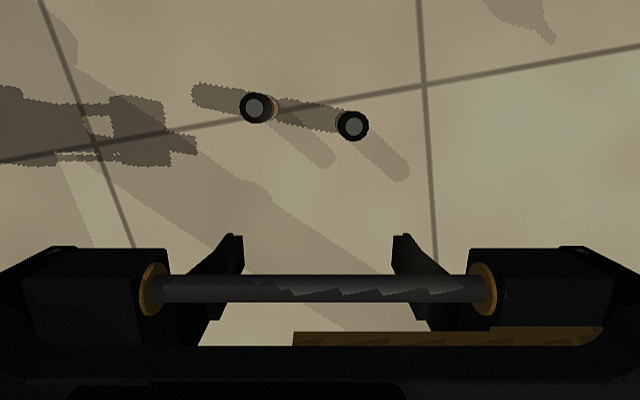

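Spare cap tops are at (254.5,108) and (353,126.5).

```bash
python3 - <<'E'
from h import *
w=dict(np.load('pics/w2.npz'))
m=(w['frame'].max(2)<75).astype(np.uint8); m[200:]=0;m[:,:230]=0
n,l,st,ce=cv2.connectedComponentsWithStats(m)
for i in range(1,n):
    if st[i][4]>100: print(st[i],ce[i])
for p in [(254.5,108),(353,126.5)]: print(onz(w,*p,.075).round(4))
plan(onz(w,353,126.5,.075)*[1,1,0]+[0,0,.04])
E
```

```text
[239  92  35  31 789] [255.89100127 107.42458809]
[276 103  49  14 212] [297.53301887 107.73584906]
[335 111  34  31 738] [351.71544715 124.8902439 ]
[ 0.4664 -0.3307  0.075 ]
[ 0.5522 -0.362   0.075 ]
t 2.35 pos [ 0.5111 -0.4194  0.2021] F [-0.4  0.6  1.3] w 0.0872
tool axes (cols) R
 [[-0.     0.169  0.986]
 [ 0.001  0.986 -0.169]
 [-1.     0.001 -0.   ]]
total units [4.054 1.582 0.771] turn x units total 0.0
```

Request:
drive_tool(
  increments=[
    [[0.3,0.5,0.25],[0,0,0]],
    [[0.5,0.58,0.27],[0,0,0]],
    [[0.75,0.5,0.25],[0,0,0]],
    [[0.75,0,0],[0,0,0]],
    [[0.75,0,0],[0,0,0]],
    [[0.6,0,0],[0,0,0]],
    [[0.4,0,0],[0,0,0]],
    [[0,0,0],[0,0,0]],
    [[0,0,0],[0,0,0]],
  ],
)

```text
time_s: 3.25
tool_pos: [0.5524, -0.3633, 0.0415]
tool_rot: [-3.9, 89.9, -13.7]
force: [1.0, 0.5, -0.7]
grip_width: 0.0869
```

```bash
python3 - <<'E'
from h import *
cap('wrist','w3.png'); plan([.5522,-.362,.04])
E
```

```text
t 3.3 pos [ 0.5528 -0.3639  0.0422] F [-0.5  0.4  0.5] w 0.0872
tool axes (cols) R
 [[ 0.002  0.17   0.985]
 [-0.001  0.985 -0.17 ]
 [-1.    -0.001  0.002]]
total units [ 0.055  0.044 -0.024] turn x units total 0.0
```

View pics/w3.png

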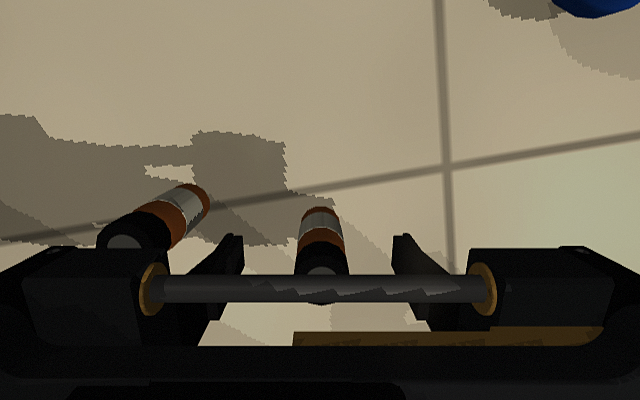

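Request:
drive_tool(
  increments=[
    [[0.05,0.04,-0.02],[0,0,0]],
    [[0,0,0],[0,0,0]],
    [[0,0,0],[0,0,0]],
    [[0,0,0],[0,0,0]],
    [[0,0,0],[0,0,0]],
    [[0,0,0],[0,0,0]],
    [[0,0,0],[0,0,0]],
    [[0,0,0],[0,0,0]],
  ],
  hand=-0.6,
  squeeze=15,
)

```text
time_s: 4.1
tool_pos: [0.5512, -0.3621, 0.0386]
tool_rot: [-19.4, 90.0, -29.3]
force: [0.6, 1.1, -0.1]
grip_width: 0.0307
```

```bash
python3 - <<'E'
from h import *
cap('wrist','w4.png'); plan([.5522,-.362,.04])
E
```

```text
t 4.15 pos [ 0.5513 -0.3621  0.0386] F [ 0.5  0.4 -0.3] w 0.0278
tool axes (cols) R
 [[ 0.     0.171  0.985]
 [-0.     0.985 -0.171]
 [-1.    -0.     0.   ]]
total units [-0.034  0.005  0.022] turn x units total 0.0
```

View pics/w4.png

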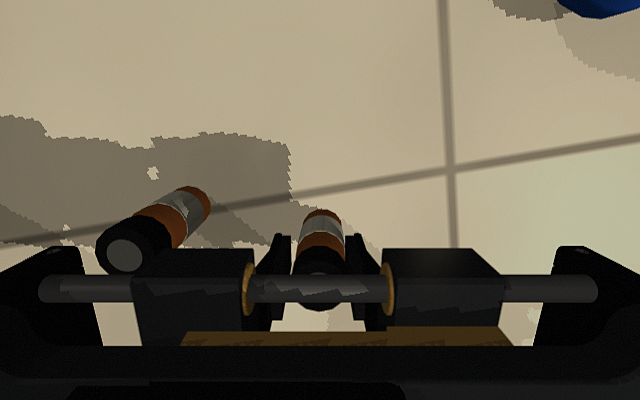

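```bash
python3 - <<'E'
from h import *
w=dict(np.load('pics/w4.npz'));o=env.get_obs();R=toolR(o)
print(o['grip_width'])
f=w['frame'][195:300,270:370,::-1]; cv2.imwrite('pics/w4z.png',cv2.resize(cv2.convertScaleAbs(f,alpha=1.5),None,fx=5,fy=5,interpolation=cv2.INTER_CUBIC))
p=onz(w,322,209,0); print(p, R.T@(p-o['tool_pos']))
plan([.4775,-.0391,.15])
E
```

```text
0.02782773899542483
[ 5.55284233e-01 -3.48705236e-01 -2.77555756e-17] [0.03862365 0.01383427 0.0016192 ]
t 4.15 pos [ 0.5513 -0.3621  0.0386] F [ 0.5  0.4 -0.3] w 0.0278
tool axes (cols) R
 [[ 0.     0.171  0.985]
 [-0.     0.985 -0.171]
 [-1.    -0.     0.   ]]
total units [-2.786  7.64  -3.197] turn x units total 0.0
```

View pics/w4z.png

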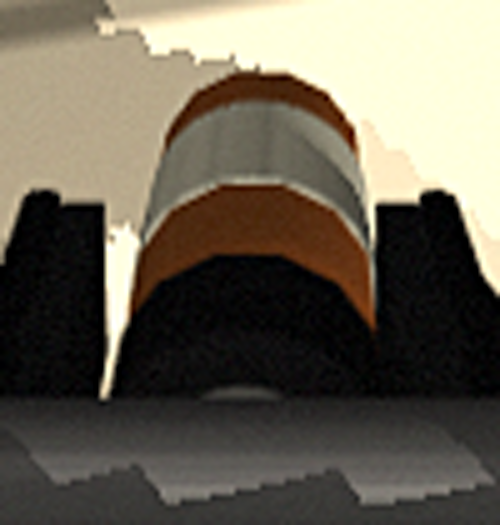

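Request:
drive_tool(
  increments=[
    [[-0.5,0,0],[0,0,0]],
    [[-1,0,0],[0,0,0]],
    [[-1,0,0],[0,0,0]],
    [[-0.3,0.5,-0.2],[0,0,0]],
    [[0,0.85,-0.35],[0,0,0]],
    [[0,0.85,-0.35],[0,0,0]],
    [[0,0.85,-0.35],[0,0,0]],
    [[0,0.85,-0.35],[0,0,0]],
    [[0,0.85,-0.35],[0,0,0]],
    [[0,0.85,-0.35],[0,0,0]],
  ],
)

```text
time_s: 5.15
tool_pos: [0.4982, -0.1242, 0.1506]
tool_rot: [-11.1, 90.0, -20.9]
force: [0.5, 1.2, 0.9]
grip_width: 0.0276
```

Request:
drive_tool(
  increments=[
    [[0,0.85,-0.35],[0,0,0]],
    [[0,0.7,-0.3],[0,0,0]],
    [[0,0.4,-0.2],[0,0,0]],
    [[0,0,0],[0,0,0]],
    [[0,0,0],[0,0,0]],
    [[0,0,0],[0,0,0]],
  ],
)

```text
time_s: 5.75
tool_pos: [0.4789, -0.0445, 0.1506]
tool_rot: [-54.0, 90.0, -63.9]
force: [0.6, -0.4, -0.9]
grip_width: 0.0273
```

```bash
python3 - <<'E'
from h import *
w=cap('wrist','w5.png'); plan([.4775,-.0391,.11])
print(proj(w,[.4775,-.0391,.03]))
E
```

```text
t 5.8 pos [ 0.4789 -0.0445  0.1505] F [-0.  -0.5  0. ] w 0.0275
tool axes (cols) R
 [[ 0.     0.173  0.985]
 [-0.     0.985 -0.173]
 [-1.    -0.     0.   ]]
total units [ 1.014  0.127 -0.057] turn x units total 0.0
(np.float64(316.6868109817364), np.float64(190.45663194986682))
```

View pics/w5.png

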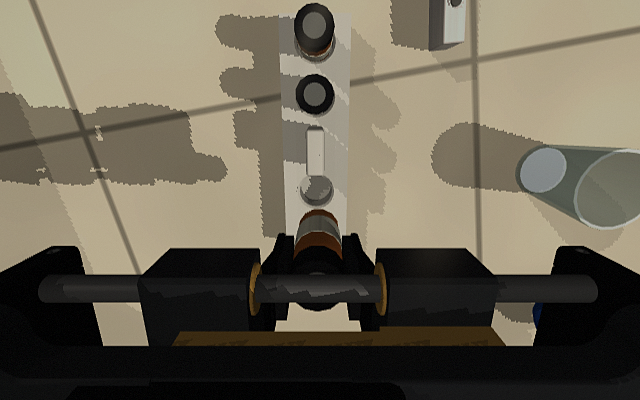

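Request:
drive_tool(
  increments=[
    [[0.1,0.13,-0.06],[0,0,0]],
    [[0.5,0,0],[0,0,0]],
    [[0.6,0,0],[0,0,0]],
    [[0.3,0,0],[0,0,0]],
    [[0,0,0],[0,0,0]],
    [[0,0,0],[0,0,0]],
    [[0,0,0],[0,0,0]],
  ],
)

```text
time_s: 6.5
tool_pos: [0.4781, -0.0375, 0.0917]
tool_rot: [7.5, 89.9, -2.3]
force: [0.7, -0.3, -0.3]
grip_width: 0.0275
```

```bash
python3 - <<'E'
from h import *
w=cap('wrist','w6.png'); plan([.4775,-.0391,.045])
f=w['frame'][150:270,250:390,::-1]; cv2.imwrite('pics/w6z.png',cv2.resize(cv2.convertScaleAbs(f,alpha=1.3),None,fx=5,fy=5,interpolation=cv2.INTER_CUBIC))
E
```

```text
t 6.55 pos [ 0.4781 -0.0374  0.0917] F [-0.1 -0.5  0.4] w 0.0275
tool axes (cols) R
 [[ 0.002  0.171  0.985]
 [-0.     0.985 -0.171]
 [-1.     0.     0.002]]
total units [ 1.167 -0.044 -0.01 ] turn x units total 0.0
```

View pics/w6z.png

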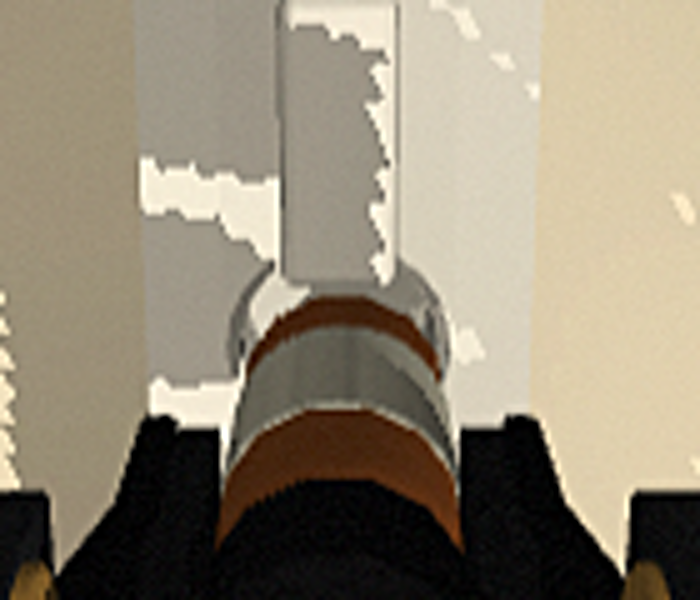

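Request:
drive_tool(
  increments=[
    [[0.1,-0.05,-0.01],[0,0,0]],
    [[0.3,0,0],[0,0,0]],
    [[0.15,0,0],[0,0,0]],
    [[0.12,0,0],[0,0,0]],
    [[0.1,0,0],[0,0,0]],
    [[0,0,0],[0,0,0]],
    [[0,0,0],[0,0,0]],
  ],
)

```text
time_s: 7.25
tool_pos: [0.4764, -0.0393, 0.0597]
tool_rot: [-161.2, 90.0, -171.1]
force: [-0.0, 0.2, -0.8]
grip_width: 0.0277
```

```bash
python3 - <<'E'
from h import *
w=cap('wrist','w7.png'); plan([.4775,-.0391,.045])
f=w['frame'][150:270,250:390,::-1]; cv2.imwrite('pics/w7z.png',cv2.resize(cv2.convertScaleAbs(f,alpha=1.3),None,fx=5,fy=5,interpolation=cv2.INTER_CUBIC))
E
```

```text
t 7.3 pos [ 0.4766 -0.0393  0.0599] F [-0.9  0.1 -0. ] w 0.0275
tool axes (cols) R
 [[ 0.     0.171  0.985]
 [-0.     0.985 -0.171]
 [-1.     0.     0.   ]]
total units [0.373 0.008 0.021] turn x units total 0.0
```

View pics/w7z.png

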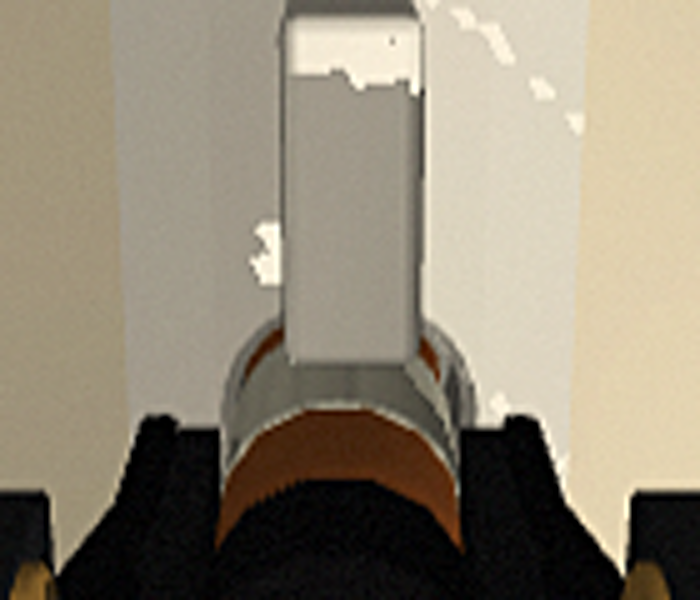

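Request:
drive_tool(
  increments=[
    [[0.15,0,0.01],[0,0,0]],
    [[0.12,0,0],[0,0,0]],
    [[0.08,0,0],[0,0,0]],
    [[0,0,0],[0,0,0]],
    [[0,0,0],[0,0,0]],
  ],
)

```text
time_s: 7.8
tool_pos: [0.4767, -0.0394, 0.0456]
tool_rot: [-159.8, 90.0, -169.6]
force: [-0.5, -0.3, -0.1]
grip_width: 0.0276
```

Request:
drive_tool(
  increments=[
    [[0,0,0],[0,0,0]],
    [[0,0,0],[0,0,0]],
    [[0,0,0],[0,0,0]],
    [[0,0,0],[0,0,0]],
    [[0,0,0],[0,0,0]],
  ],
  hand=0.5,
)

```text
time_s: 8.3
tool_pos: [0.4769, -0.0393, 0.0458]
tool_rot: [-0.4, 90.0, -10.2]
force: [-0.9, 0.4, 0.1]
grip_width: 0.0591
```

```bash
python3 - <<'E'
from h import *
plan([.4664,-.3307,.15])
E
```

```text
t 8.3 pos [ 0.4769 -0.0393  0.0458] F [-0.9  0.4  0.1] w 0.0591
tool axes (cols) R
 [[ 0.     0.171  0.985]
 [-0.     0.985 -0.171]
 [-1.    -0.     0.   ]]
total units [-2.604 -7.222  0.987] turn x units total 0.0
```

Request:
drive_tool(
  increments=[
    [[-0.4,0,0],[0,0,0]],
    [[-0.9,0,0],[0,0,0]],
    [[-0.9,0,0],[0,0,0]],
    [[-0.4,-0.4,0.05],[0,0,0]],
    [[0,-0.9,0.12],[0,0,0]],
    [[0,-0.95,0.13],[0,0,0]],
    [[0,-0.95,0.13],[0,0,0]],
    [[0,-0.95,0.13],[0,0,0]],
    [[0,-0.95,0.13],[0,0,0]],
    [[0,-0.95,0.13],[0,0,0]],
  ],
  hand=1,
)

```text
time_s: 9.3
tool_pos: [0.4676, -0.2849, 0.1499]
tool_rot: [-9.5, 90.0, -19.4]
force: [0.5, 0.9, 0.3]
grip_width: 0.087
```

Request:
drive_tool(
  increments=[
    [[0,-0.7,0.1],[0,0,0]],
    [[0,-0.47,0.07],[0,0,0]],
    [[0,0,0],[0,0,0]],
    [[0,0,0],[0,0,0]],
    [[0,0,0],[0,0,0]],
  ],
)

```text
time_s: 9.8
tool_pos: [0.4669, -0.329, 0.1496]
tool_rot: [98.6, 89.9, 88.8]
force: [0.2, 0.4, 0.0]
grip_width: 0.087
```

```bash
python3 - <<'E'
from h import *
w=cap('wrist','w8.png'); plan([.4664,-.3307,.0386])
E
```

```text
t 9.85 pos [ 0.467  -0.329   0.1497] F [ 0.2  0.4 -0.5] w 0.087
tool axes (cols) R
 [[ 0.     0.169  0.986]
 [ 0.001  0.986 -0.169]
 [-1.     0.001 -0.   ]]
total units [ 2.778 -0.047 -0.007] turn x units total 0.0
```

View pics/w8.png

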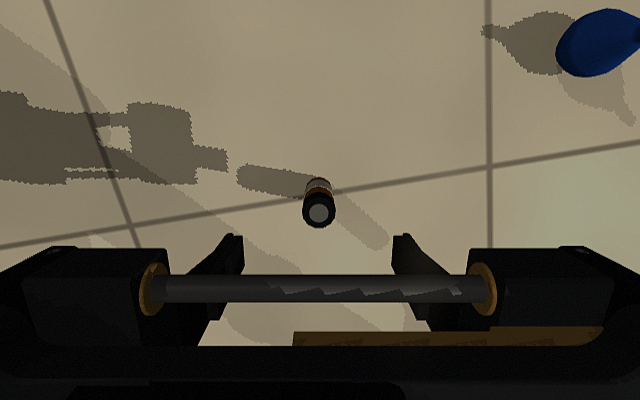

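The spare is centred between the jaws, with its cap at (318,211). Descending and gripping.

Request:
drive_tool(
  increments=[
    [[0.4,-0.05,-0.01],[0,0,0]],
    [[0.7,0,0],[0,0,0]],
    [[0.7,0,0],[0,0,0]],
    [[0.6,0,0],[0,0,0]],
    [[0.35,0,0],[0,0,0]],
    [[0,0,0],[0,0,0]],
    [[0,0,0],[0,0,0]],
    [[0,0,0],[0,0,0]],
  ],
)

```text
time_s: 10.65
tool_pos: [0.4669, -0.3331, 0.0414]
tool_rot: [-19.2, 89.8, -29.0]
force: [-0.3, 0.1, 0.1]
grip_width: 0.0867
```

Request:
drive_tool(
  increments=[
    [[0,0,0],[0,0,0]],
    [[0,0,0],[0,0,0]],
    [[0,0,0],[0,0,0]],
    [[0,0,0],[0,0,0]],
    [[0,0,0],[0,0,0]],
    [[0,0,0],[0,0,0]],
    [[0,0,0],[0,0,0]],
    [[0,0,0],[0,0,0]],
    [[0,0,0],[0,0,0]],
  ],
  hand=-0.6,
  squeeze=15,
)

```text
time_s: 11.55
tool_pos: [0.4658, -0.3326, 0.0397]
tool_rot: [-3.9, 90.0, -13.7]
force: [-0.2, 0.2, 0.5]
grip_width: 0.0276
```

```bash
python3 - <<'E'
from h import *
w=cap('wrist','w9.png'); plan([.4699,-.0825,.15])
f=w['frame'][195:300,270:370,::-1]; cv2.imwrite('pics/w9z.png',cv2.resize(cv2.convertScaleAbs(f,alpha=1.5),None,fx=5,fy=5,interpolation=cv2.INTER_CUBIC))
E
```

```text
t 11.6 pos [ 0.4657 -0.3326  0.0397] F [ 0.5 -0.3 -0.2] w 0.0278
tool axes (cols) R
 [[-0.     0.171  0.985]
 [-0.     0.985 -0.171]
 [-1.    -0.    -0.   ]]
total units [-2.757  6.177 -0.965] turn x units total 0.0
```

View pics/w9z.png

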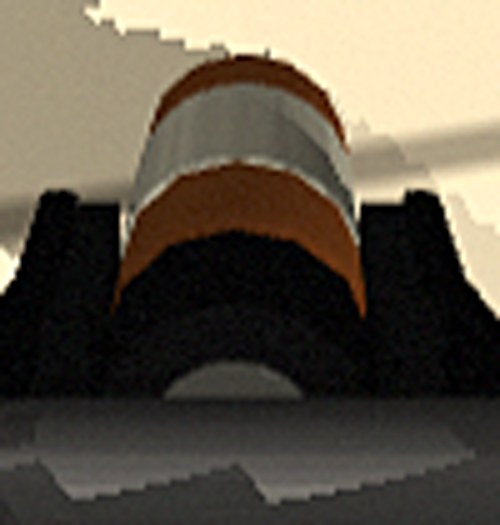

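```bash
python3 - <<'E'
from h import *
w=dict(np.load('pics/w9.npz'));o=env.get_obs();R=toolR(o)
for v in (206,206.5):
  p=onz(w,319.2,v,0); r=R.T@(p-o['tool_pos']); print(p,r)
off=r[1]-.014
c=np.array([.4699,-.0825])-R[:2,1]*off; print(off,c); plan([*c,.15])
E
```

```text
[ 0.46817611 -0.31710914  0.        ] [ 0.03972197  0.01564485 -0.00022025]
[ 0.46811445 -0.31746899  0.        ] [ 0.03972198  0.01527975 -0.00021952]
0.001279751770497552 [ 0.46968136 -0.08376094]
t 11.6 pos [ 0.4657 -0.3326  0.0397] F [ 0.5 -0.3 -0.2] w 0.0278
tool axes (cols) R
 [[-0.     0.171  0.985]
 [-0.     0.985 -0.171]
 [-1.    -0.    -0.   ]]
total units [-2.757  6.145 -0.965] turn x units total 0.0
```

Request:
drive_tool(
  increments=[
    [[-0.5,0,0],[0,0,0]],
    [[-1,0,0],[0,0,0]],
    [[-1,0,0],[0,0,0]],
    [[-0.25,0.5,-0.08],[0,0,0]],
    [[0,0.9,-0.14],[0,0,0]],
    [[0,0.9,-0.14],[0,0,0]],
    [[0,0.9,-0.14],[0,0,0]],
    [[0,0.9,-0.14],[0,0,0]],
    [[0,0.9,-0.14],[0,0,0]],
    [[0,0.7,-0.12],[0,0,0]],
  ],
)

```text
time_s: 12.6
tool_pos: [0.4691, -0.0993, 0.1498]
tool_rot: [72.0, 90.0, 62.3]
force: [0.2, -0.7, -0.8]
grip_width: 0.0273
```

Request:
drive_tool(
  increments=[
    [[0,0.44,-0.06],[0,0,0]],
    [[0.4,0,0],[0,0,0]],
    [[0.6,0,0],[0,0,0]],
    [[0.4,0,0],[0,0,0]],
    [[0,0,0],[0,0,0]],
    [[0,0,0],[0,0,0]],
    [[0,0,0],[0,0,0]],
  ],
)

```text
time_s: 13.3
tool_pos: [0.4707, -0.0842, 0.0949]
tool_rot: [2.7, 89.9, -7.2]
force: [0.5, 0.1, -0.1]
grip_width: 0.0277
```

```bash
python3 - <<'E'
from h import *
w=cap('wrist','w10.png'); plan([.4697,-.0839,.0457])
f=w['frame'][90:270,230:410,::-1]; cv2.imwrite('pics/w10z.png',cv2.resize(cv2.convertScaleAbs(f,alpha=1.3),None,fx=3.3,fy=3.3,interpolation=cv2.INTER_CUBIC))
E
```

```text
t 13.35 pos [ 0.4708 -0.0842  0.095 ] F [ 0.6 -0.1 -0.6] w 0.028
tool axes (cols) R
 [[ 0.002  0.171  0.985]
 [-0.     0.985 -0.171]
 [-1.     0.     0.002]]
total units [ 1.232  0.003 -0.031] turn x units total 0.0
```

View pics/w10z.png

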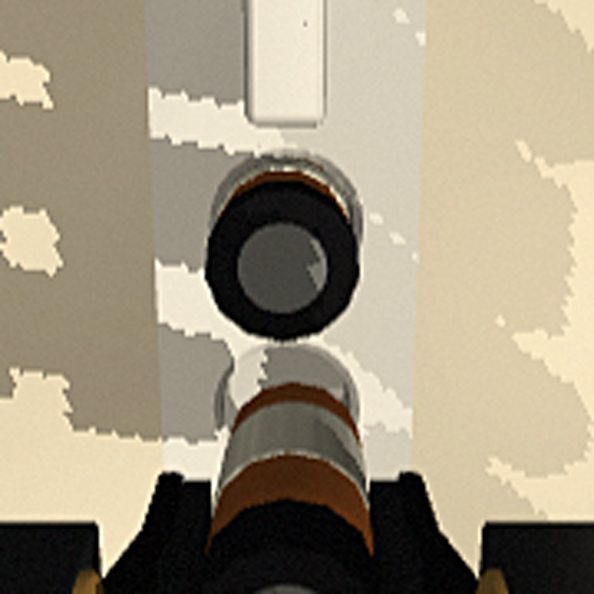

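```bash
python3 - <<'E'
from h import *
w=dict(np.load('pics/w10.npz'));o=env.get_obs();R=toolR(o)
g=lambda x,y:(230+(x+.5)/3.3-.5,90+(y+.5)/3.3-.5)
b=o['tool_pos'][2]-.0397
a=onz(w,*g(293.5,384),b); print('vial apex',R.T@(a-o['tool_pos']))
r=onz(w,*g(287,345),.03); print('rim apex',R.T@(r-o['tool_pos']))
for x in (215,358): print('rim side',R.T@(onz(w,*g(x,405),.03)-o['tool_pos']))
E
```

```text
vial apex [ 0.03970006  0.01566929 -0.00075835]
rim apex [ 0.0649606   0.01708245 -0.00224129]
rim side [ 0.06492071  0.00223103 -0.01940122]
rim side [0.06499681 0.00224038 0.01466881]
```

Request:
drive_tool(
  increments=[
    [[0.2,-0.02,-0.04],[0,0,0]],
    [[0.3,0,0],[0,0,0]],
    [[0.2,0,0],[0,0,0]],
    [[0.1,0,0],[0,0,0]],
    [[0.05,0,0],[0,0,0]],
    [[0,0,0],[0,0,0]],
    [[0,0,0],[0,0,0]],
  ],
)

```text
time_s: 14.05
tool_pos: [0.4682, -0.0845, 0.0598]
tool_rot: [-161.3, 90.0, -171.2]
force: [1.0, 0.3, -0.3]
grip_width: 0.0279
```

```bash
python3 - <<'E'
from h import *
w=cap('wrist','w11.png'); plan([.4697,-.0839,.0457])
f=w['frame'][90:270,230:410,::-1]; cv2.imwrite('pics/w11z.png',cv2.resize(cv2.convertScaleAbs(f,alpha=1.3),None,fx=3.3,fy=3.3,interpolation=cv2.INTER_CUBIC))
E
```

```text
t 14.1 pos [ 0.4683 -0.0845  0.0599] F [ 0.1  0.  -0.8] w 0.0277
tool axes (cols) R
 [[ 0.     0.171  0.985]
 [-0.     0.985 -0.171]
 [-1.    -0.     0.   ]]
total units [0.356 0.022 0.033] turn x units total 0.0
```

View pics/w11z.png

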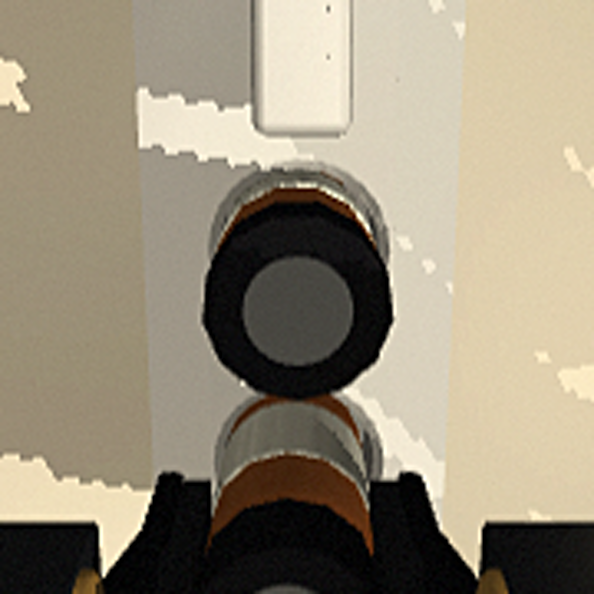

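Request:
drive_tool(
  increments=[
    [[0.15,0,0.02],[0,0,0]],
    [[0.12,0,0],[0,0,0]],
    [[0.07,0,0],[0,0,0]],
    [[0,0,0],[0,0,0]],
    [[0,0,0],[0,0,0]],
  ],
)

```text
time_s: 14.6
tool_pos: [0.4688, -0.0847, 0.046]
tool_rot: [-167.5, 90.0, -177.3]
force: [-0.5, -0.6, -0.1]
grip_width: 0.0274
```

Request:
drive_tool(
  increments=[
    [[0,0,0],[0,0,0]],
    [[0,0,0],[0,0,0]],
    [[0,0,0],[0,0,0]],
    [[0,0,0],[0,0,0]],
    [[0,0,0],[0,0,0]],
  ],
  hand=0.5,
)

```text
time_s: 15.1
tool_pos: [0.469, -0.0847, 0.0462]
tool_rot: [-8.3, 90.0, -18.1]
force: [0.6, -0.5, -0.0]
grip_width: 0.0594
```

Request:
drive_tool(
  increments=[
    [[-0.4,0,0],[0,0,0]],
    [[-0.9,0,0],[0,0,0]],
    [[-0.9,0,0],[0,0,0]],
    [[-0.9,0.2,0.2],[0,0,0]],
    [[-0.6,0.5,0.3],[0,0,0]],
    [[0,0.5,0.2],[0,0,0]],
    [[0,0,0],[0,0,0]],
    [[0,0,0],[0,0,0]],
  ],
)

```text
time_s: 15.9
tool_pos: [0.5043, -0.0422, 0.1938]
tool_rot: [-142.1, 89.9, -151.8]
force: [-0.1, 0.2, -0.5]
grip_width: 0.0652
```

```bash
python3 - <<'E'
from h import *
w=cap('wrist','w12.png'); plan([.4845,.0031,.19])
E
```

```text
t 15.95 pos [ 0.504  -0.0429  0.1935] F [0.1 0.8 0.2] w 0.0655
tool axes (cols) R
 [[-0.002  0.171  0.985]
 [-0.001  0.985 -0.171]
 [-1.    -0.001 -0.001]]
total units [ 0.088  1.05  -0.676] turn x units total 0.0
```

View pics/w12.png

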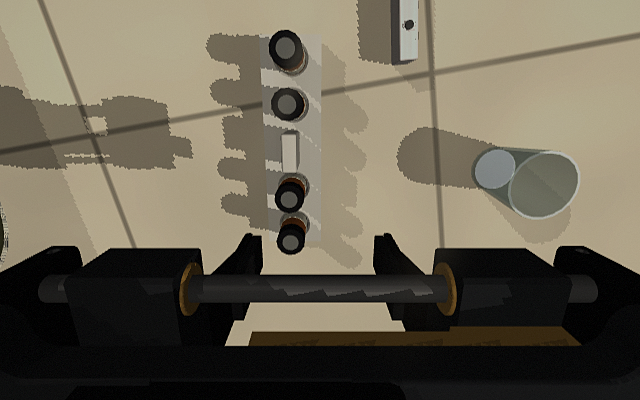

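All four vials stand upright in the rack: caps at (286,50), (288,104), (290,195), (291,238), fin at (289,151). Next I look at the corner.

Request:
drive_tool(
  increments=[
    [[-0.2,0.6,0.1],[0,0,0]],
    [[-0.2,0.9,0.16],[0,0,0]],
    [[-0.2,0.9,0.16],[0,0,0]],
    [[-0.2,0.9,0.16],[0,0,0]],
    [[-0.2,0.9,0.16],[0,0,0]],
    [[0,0.8,0.16],[0,0,0]],
    [[0,0,0],[0,0,0]],
    [[0,0,0],[0,0,0]],
    [[0,0,0],[0,0,0]],
  ],
)

```text
time_s: 16.85
tool_pos: [0.5741, 0.1462, 0.2336]
tool_rot: [-112.9, 89.9, -122.9]
force: [-0.1, 0.2, -0.0]
grip_width: 0.0653
```

```bash
python3 - <<'E'
from h import *
w=cap('wrist','w13.png'); plan([.4845,.0031,.19])
E
```

```text
t 16.9 pos [0.5742 0.1463 0.2338] F [-0.4 -1.2  0.2] w 0.0654
tool axes (cols) R
 [[-0.001  0.174  0.985]
 [-0.001  0.985 -0.174]
 [-1.    -0.001 -0.   ]]
total units [ 1.101 -3.914 -1.586] turn x units total 0.0
```

View pics/w13.png

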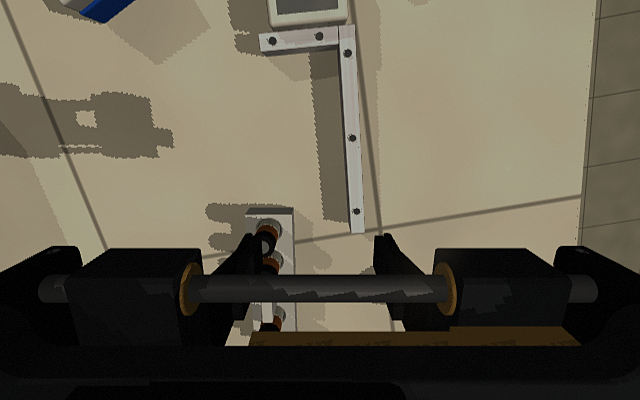

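```bash
python3 - <<'E'
from h import *
w=dict(np.load('pics/w13.npz'))
f=w['frame'][20:240,240:380,::-1]; cv2.imwrite('pics/w13z.png',cv2.resize(cv2.convertScaleAbs(f,alpha=1.),None,fx=2.7,fy=2.7,interpolation=cv2.INTER_CUBIC))
f=w['frame'][15:65,250:370,::-1]; cv2.imwrite('pics/w13y.png',cv2.resize(cv2.convertScaleAbs(f,alpha=1.),None,fx=6,fy=6,interpolation=cv2.INTER_CUBIC))
E
```

```text
(no output)
```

View pics/w13z.png

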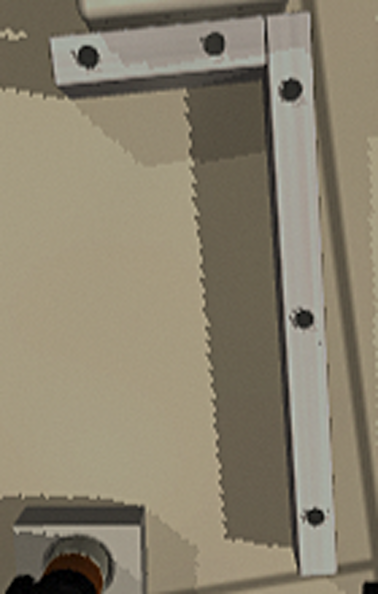

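View pics/w13y.png

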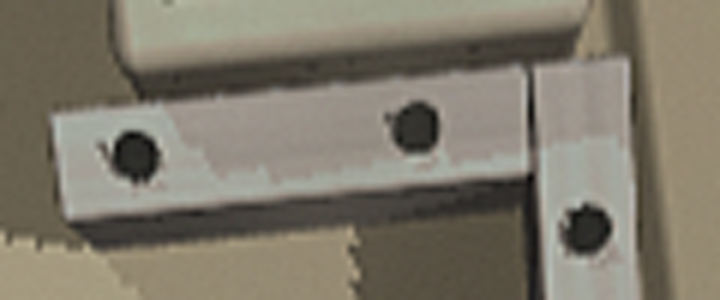

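```bash
python3 - <<'E'
from h import *
w=dict(np.load('pics/w13.npz'))
g=lambda x,y,x0,y0,k:(x0+(x+.5)/k-.5,y0+(y+.5)/k-.5)
C=onz(w,*g(534,175,250,15,6),.036); T=onz(w,*g(68,218,250,15,6),.036); E=onz(w,*g(300,575,240,20,2.7),.036); O=onz(w,*g(336,573,240,20,2.7),.036)
n=np.linalg.norm
print('C',C,'T',T,'E',E,'O',O); print('len far',n(C-E),'(220) end',n(C-T),'(85) thick',n(O-E))
v=C-E; y1=-np.degrees(np.arctan2(v[0],v[1])); v=C-T; y2=np.degrees(np.arctan2(v[1],v[0])); print('yaw',y1,y2)
for yw in (y1,y2):
  a=np.radians(yw); R2=np.array([[np.cos(a),-np.sin(a)],[np.sin(a),np.cos(a)]]); print('home',C[:2]+R2@[-.03,-.108])
# rack recheck from w12
w=dict(np.load('pics/w12.npz'))
for p,z in [((286,48),.081),((288,103),.081),((290,195),.081),((291,238),.081),((289.5,149.5),.078)]: print(onz(w,*p,z).round(4))
E
```

```text
C [0.61974522 0.28642015 0.036     ] T [0.53667204 0.29400741 0.036     ] E [0.60172361 0.06890091 0.036     ] O [0.61856453 0.06698982 0.036     ]
len far 0.2182645159400947 (220) end 0.08341894558420976 (85) thick 0.016948998698411707
yaw -4.736175287945531 -5.218476127601296
home [0.58093034 0.18126595]
home [0.58004657 0.18159641]
[0.499  0.0882 0.081 ]
[0.4921 0.0459 0.081 ]
[ 0.4778 -0.0349  0.081 ]
[ 0.4702 -0.0779  0.081 ]
[0.4853 0.0064 0.078 ]
```

Request:
drive_tool(
  increments=[
    [[0,-0.5,-0.2],[0,0,0]],
    [[0,-0.9,-0.35],[0,0,0]],
    [[0,-0.9,-0.35],[0,0,0]],
    [[0.2,-0.9,-0.35],[0,0,0]],
    [[0.6,-0.7,-0.33],[0,0,0]],
    [[0.8,0,0],[0,0,0]],
    [[0.8,0,0],[0,0,0]],
    [[0.4,0,0],[0,0,0]],
    [[0,0,0],[0,0,0]],
    [[0,0,0],[0,0,0]],
  ],
)

```text
time_s: 17.9
tool_pos: [0.4855, 0.0049, 0.1227]
tool_rot: [-12.8, 90.0, -22.7]
force: [0.1, 0.2, 1.0]
grip_width: 0.0654
```

```bash
python3 - <<'E'
from h import *
w=cap('wrist','w14.png'); plan([.4847,.0040,.043])
E
```

```text
t 17.95 pos [0.4862 0.0052 0.1234] F [ 0.6 -0.4  0.1] w 0.0649
tool axes (cols) R
 [[ 0.002  0.172  0.985]
 [-0.     0.985 -0.172]
 [-1.     0.     0.002]]
total units [ 2.01  -0.037 -0.035] turn x units total 0.0
```

View pics/w14.png

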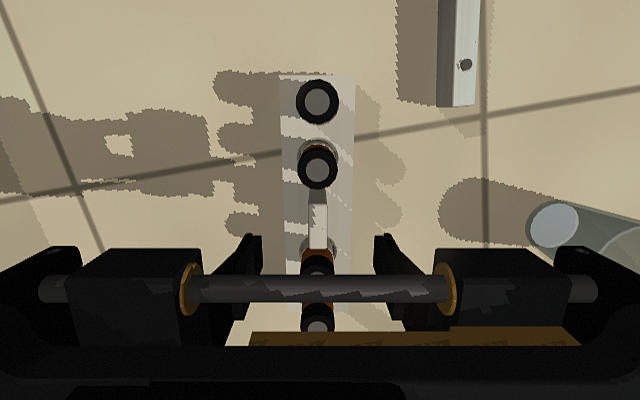

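Request:
drive_tool(
  increments=[
    [[0.3,-0.04,-0.03],[0,0,0]],
    [[0.5,0,0],[0,0,0]],
    [[0.5,0,0],[0,0,0]],
    [[0.4,0,0],[0,0,0]],
    [[0.3,0,0],[0,0,0]],
    [[0,0,0],[0,0,0]],
    [[0,0,0],[0,0,0]],
    [[0,0,0],[0,0,0]],
  ],
)

```text
time_s: 18.75
tool_pos: [0.4849, 0.0045, 0.0431]
tool_rot: [9.4, 89.9, -0.4]
force: [0.1, -0.3, 0.3]
grip_width: 0.0653
```

Request:
drive_tool(
  increments=[
    [[0,0,0],[0,0,0]],
    [[0,0,0],[0,0,0]],
    [[0,0,0],[0,0,0]],
    [[0,0,0],[0,0,0]],
    [[0,0,0],[0,0,0]],
    [[0,0,0],[0,0,0]],
    [[0,0,0],[0,0,0]],
    [[0,0,0],[0,0,0]],
    [[0,0,0],[0,0,0]],
    [[0,0,0],[0,0,0]],
  ],
  hand=-1,
  squeeze=45,
)

```text
time_s: 19.75
tool_pos: [0.4846, 0.0043, 0.0423]
tool_rot: [5.0, 89.9, -4.9]
force: [2.0, -0.7, -1.2]
grip_width: 0.0132
```

```bash
python3 - <<'E'
from h import *
w=cap('wrist','w15.png'); plan([.4847,.0040,.043])
E
```

```text
t 19.8 pos [0.4845 0.0043 0.0423] F [ 3.2 -1.2 -1.7] w 0.0133
tool axes (cols) R
 [[ 0.001  0.171  0.985]
 [-0.     0.985 -0.171]
 [-1.     0.     0.001]]
total units [-0.018 -0.007  0.006] turn x units total 0.0
```

View pics/w15.png

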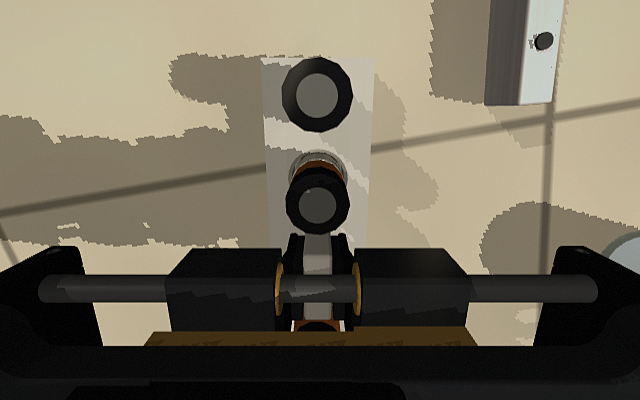

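Request:
drive_tool(
  increments=[
    [[-0.1,0,0],[0,0,0]],
    [[-0.2,0,0],[0,0,0]],
    [[-0.15,0,0],[0,0,0]],
    [[0,0,0],[-0.01,0,0]],
    [[0,0,0],[-0.02,0,0]],
    [[0,0,0],[-0.01,0,0]],
    [[0,0,0],[0,0,0]],
    [[0,0,0],[0,0,0]],
    [[0,0,0],[0,0,0]],
  ],
)

```text
time_s: 20.7
tool_pos: [0.4839, 0.0044, 0.0601]
tool_rot: [-143.9, 90.0, -149.0]
force: [0.5, 1.0, -5.3]
grip_width: 0.0136
```

```bash
python3 - <<'E'
from h import *
cap('side','d15.png'); w=cap('wrist','w16.png'); plan([.559,.163,.06])
R=toolR(); print('yaw of jaw axis',np.degrees(np.arctan2(R[1,2],R[0,2])))
E
```

```text
t 20.8 pos [0.484  0.0045 0.0601] F [-0.3 -0.5 -4.7] w 0.0141
tool axes (cols) R
 [[-0.     0.088  0.996]
 [-0.     0.996 -0.088]
 [-1.    -0.    -0.   ]]
total units [3.000e-03 4.113e+00 1.519e+00] turn x units total 0.0
yaw of jaw axis -5.045191002017587
```

View pics/d15.png

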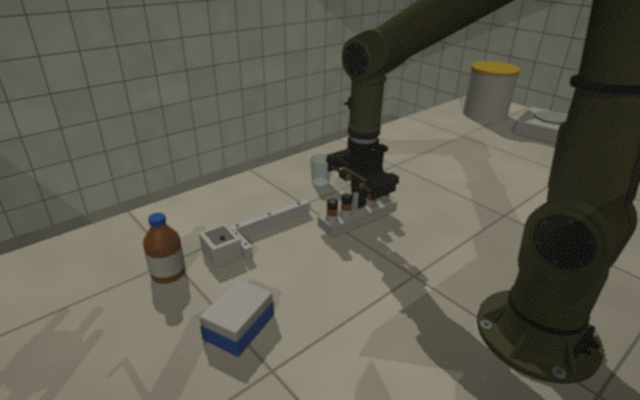

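View pics/w16.png

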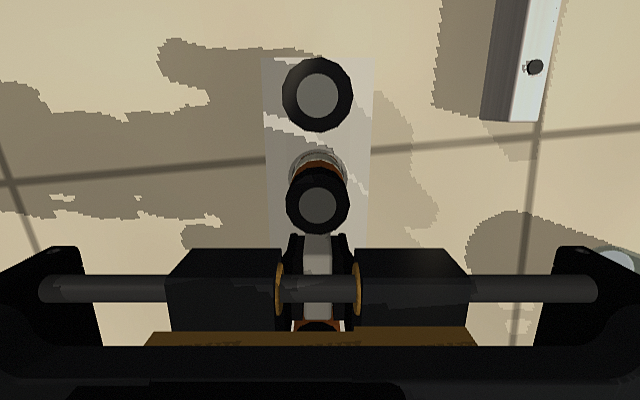

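The rack is lifted level with the load in Fz (-5 N) and all vials upright. Moving to the staging point.

Request:
drive_tool(
  increments=[
    [[0,0.2,0.08],[0,0,0]],
    [[0,0.4,0.15],[0,0,0]],
    [[0,0.6,0.22],[0,0,0]],
    [[0,0.7,0.25],[0,0,0]],
    [[0,0.7,0.25],[0,0,0]],
    [[0,0.6,0.22],[0,0,0]],
    [[0,0.5,0.2],[0,0,0]],
    [[0,0.3,0.1],[0,0,0]],
    [[0,0.1,0.05],[0,0,0]],
    [[0,0,0],[0,0,0]],
  ],
)

```text
time_s: 21.8
tool_pos: [0.5589, 0.1625, 0.0599]
tool_rot: [-135.7, 90.0, -140.7]
force: [0.6, -1.5, -5.8]
grip_width: 0.0135
```

Request:
drive_tool(
  increments=[
    [[0,0,0],[0,0,0]],
    [[0,0,0],[0,0,0]],
    [[0,0,0],[0,0,0]],
  ],
)

```text
time_s: 22.1
tool_pos: [0.5589, 0.1614, 0.0603]
tool_rot: [-80.3, 90.0, -85.4]
force: [-0.3, 0.0, -5.7]
grip_width: 0.0137
```

```bash
python3 - <<'E'
from h import *
w=cap('wrist','w17.png'); plan([.5807,.182,.043])
R=toolR(); print('yaw of jaw axis',np.degrees(np.arctan2(R[1,2],R[0,2])))
E
```

```text
t 22.15 pos [0.5589 0.1617 0.0603] F [ 0.1 -0.6 -5. ] w 0.0133
tool axes (cols) R
 [[ 0.     0.089  0.996]
 [-0.     0.996 -0.089]
 [-1.    -0.     0.   ]]
total units [0.432 0.555 0.497] turn x units total 0.0
yaw of jaw axis -5.104379461492041
```

View pics/w17.png

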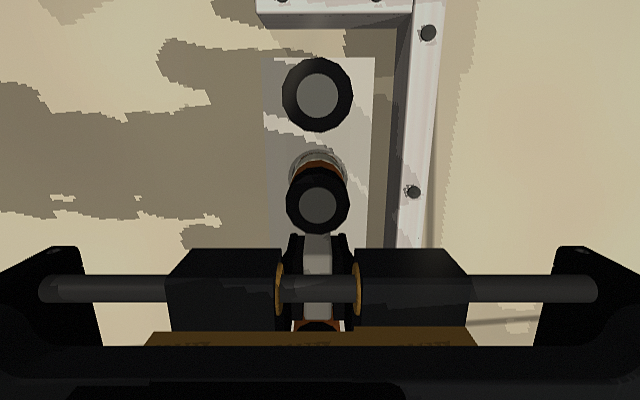

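Request:
drive_tool(
  increments=[
    [[0.1,0,0],[0,0,0]],
    [[0.15,0,0],[0,0,0]],
    [[0.12,0,0],[0,0,0]],
    [[0.06,0,0],[0,0,0]],
    [[0,0,0],[0,0,0]],
    [[0,0,0],[0,0,0]],
    [[0,0,0],[0,0,0]],
  ],
)

```text
time_s: 22.85
tool_pos: [0.5591, 0.1625, 0.043]
tool_rot: [12.9, 90.0, 7.9]
force: [-0.8, 0.8, -5.5]
grip_width: 0.0137
```

```bash
python3 - <<'E'
from h import *
w=cap('wrist','w18.png'); plan([.5807,.182,.043])
f=w['frame'][0:250,240:450,::-1]; cv2.imwrite('pics/w18z.png',cv2.resize(f,None,fx=2.4,fy=2.4,interpolation=cv2.INTER_CUBIC))
E
```

```text
t 22.9 pos [0.5591 0.1625 0.043 ] F [-0.7 -0.  -5.1] w 0.0138
tool axes (cols) R
 [[ 0.     0.088  0.996]
 [ 0.     0.996 -0.088]
 [-1.     0.     0.   ]]
total units [0.    0.532 0.495] turn x units total 0.0
```

View pics/w18z.png

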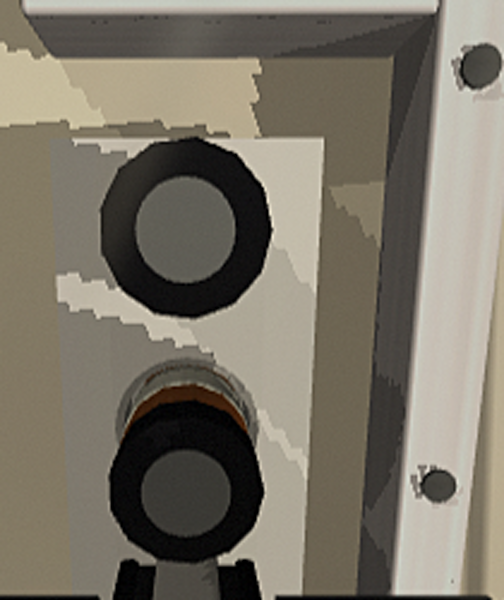

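```bash
python3 - <<'E'
from h import *
w=dict(np.load('pics/w18.npz'))
g=lambda x,y:(240+(x+.5)/2.4-.5,(y+.5)/2.4-.5)
q=lambda x,y,z:onz(w,*g(x,y),z)
a,b=q(323,140,.031),q(303,590,.031); c,d=q(439.5,10,.036),q(392,590,.036); e,f=q(52,140,.031),q(323,138,.031); h,i=q(30,15,.036),q(435,10,.036)
k,l=q(60,140,.031),q(78,590,.031)
Y=lambda v:-np.degrees(np.arctan2(v[0],v[1])); X=lambda v:np.degrees(np.arctan2(v[1],v[0]))
print('rack',Y(a-b),Y(k-l),X(f-e),'stop',Y(c-d),X(i-h))
ex=np.array([np.cos(np.radians(-4.85)),np.sin(np.radians(-4.85)),0]);ey=np.array([-ex[1],ex[0],0])
print('gap x',(c-a)@ex,(d-b)@ex,'gap y',(i-f)@ey,(h-e)@ey, 'corner',c)
E
```

```text
rack -4.7034310653096885 -5.3798422705252404 -4.634315984151895 stop -4.648051141320843 -4.411928210301621
gap x 0.021405479582898002 0.02158256981624404 gap y 0.022817955758580373 0.022414853306143737 corner [0.61987047 0.28685056 0.036     ]
```

Request:
drive_tool(
  increments=[
    [[0.03,0,0],[0,0,0]],
    [[0,0,0],[0,0,0]],
    [[0,0,0],[0,0,0]],
  ],
)

```text
time_s: 23.2
tool_pos: [0.5593, 0.1626, 0.0423]
tool_rot: [15.5, 90.0, 10.5]
force: [0.0, -1.0, -1.9]
grip_width: 0.0139
```

Request:
drive_tool(
  increments=[
    [[0.02,0,0],[0,0,0]],
    [[0,0,0],[0,0,0]],
    [[0,0,0],[0,0,0]],
  ],
)

```text
time_s: 23.5
tool_pos: [0.5594, 0.1626, 0.0422]
tool_rot: [13.0, 89.9, 8.0]
force: [-3.0, -1.0, 7.0]
grip_width: 0.0135
```

Request:
drive_tool(
  increments=[
    [[-0.01,0.05,0.05],[0,0,0]],
    [[0,0.1,0.1],[0,0,0]],
    [[0,0.12,0.12],[0,0,0]],
    [[0,0.1,0.1],[0,0,0]],
    [[0,0.08,0.08],[0,0,0]],
    [[0,0.05,0.03],[0,0,0]],
    [[0,0,0],[0,0,0]],
    [[0,0,0],[0,0,0]],
  ],
)

```text
time_s: 24.3
tool_pos: [0.5796, 0.178, 0.0422]
tool_rot: [-105.8, 89.8, -110.9]
force: [-4.5, -6.2, 6.8]
grip_width: 0.0133
```

```bash
python3 - <<'E'
from h import *
w=cap('wrist','w19.png'); plan([.5807,.182,.043]); print(env.get_obs()['wrist_torque'])
E
```

```text
t 24.35 pos [0.5796 0.178  0.0422] F [-4.9 -6.2  6.8] w 0.0136
tool axes (cols) R
 [[-0.001  0.089  0.996]
 [-0.003  0.996 -0.089]
 [-1.    -0.003 -0.001]]
total units [-0.021  0.101  0.018] turn x units total 0.0
[-1.07698005  1.12114966  0.08769312]
```

View pics/w19.png

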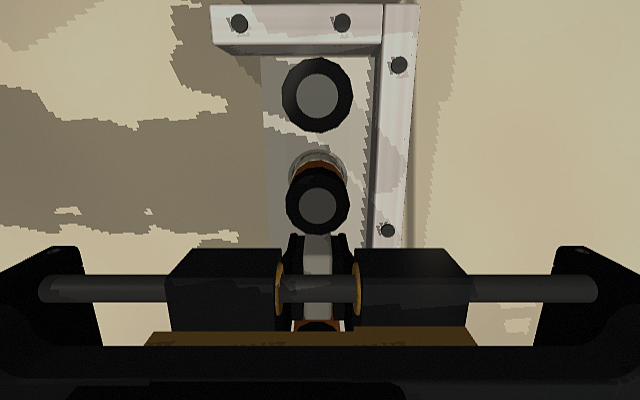

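Request:
drive_tool(
  increments=[
    [[-0.01,0,0.03],[0,0,0]],
    [[0,0,0.02],[0,0,0]],
    [[0,0,0],[0,0,0]],
    [[0,0,0],[0,0,0]],
  ],
)

```text
time_s: 24.75
tool_pos: [0.5804, 0.1784, 0.0422]
tool_rot: [-134.2, 89.7, -139.3]
force: [-6.0, -4.1, 7.3]
grip_width: 0.0139
```

Request:
drive_tool(
  increments=[
    [[0,0.04,0],[0,0,0]],
    [[0,0.03,0],[0,0,0]],
    [[0,0,0],[0,0,0]],
    [[0,0,0],[0,0,0]],
  ],
)

```text
time_s: 25.15
tool_pos: [0.5821, 0.1809, 0.0422]
tool_rot: [-96.4, 89.8, -101.6]
force: [-3.2, -4.7, 4.0]
grip_width: 0.0138
```

```bash
python3 - <<'E'
from h import *
plan([.5807,.182,.043]); print(env.get_obs()['wrist_torque'])
E
```

```text
t 25.15 pos [0.5821 0.1809 0.0422] F [-3.2 -4.7  4. ] w 0.0138
tool axes (cols) R
 [[-0.001  0.089  0.996]
 [-0.003  0.996 -0.089]
 [-1.    -0.003 -0.   ]]
total units [-0.02   0.024 -0.038] turn x units total 0.0
[-0.80861057  0.82792891  0.02599434]
```

Still sliding friction only; continuing in small pushes.

Request:
drive_tool(
  increments=[
    [[0,0.03,0.03],[0,0,0]],
    [[0,0,0],[0,0,0]],
    [[0,0,0],[0,0,0]],
    [[0,0,0],[0,0,0]],
  ],
)

```text
time_s: 25.55
tool_pos: [0.5822, 0.1809, 0.0422]
tool_rot: [-121.5, 89.7, -126.6]
force: [-6.5, -7.4, 7.4]
grip_width: 0.0136
```

Request:
drive_tool(
  increments=[
    [[0,0.03,0.03],[0,0,0]],
    [[0,0,0],[0,0,0]],
    [[0,0,0],[0,0,0]],
    [[0,0,0],[0,0,0]],
  ],
)

```text
time_s: 25.95
tool_pos: [0.5823, 0.181, 0.0422]
tool_rot: [-128.5, 89.5, -133.7]
force: [-10.3, -9.5, 10.1]
grip_width: 0.014
```

```bash
python3 - <<'E'
from h import *
w=cap('wrist','w20.png');plan([.5807,.182,.043]); print(env.get_obs()['wrist_torque'])
f=w['frame'][0:250,240:450,::-1]; cv2.imwrite('pics/w20z.png',cv2.resize(f,None,fx=2.4,fy=2.4,interpolation=cv2.INTER_CUBIC))
E
```

```text
t 26.0 pos [0.5824 0.181  0.0423] F [-10.6  -9.6  12.1] w 0.0134
tool axes (cols) R
 [[-0.006  0.09   0.996]
 [-0.006  0.996 -0.09 ]
 [-1.    -0.007 -0.005]]
total units [-0.019  0.021 -0.044] turn x units total 0.0
[-1.62582723  2.14152842  0.17585326]
```

View pics/w20z.png

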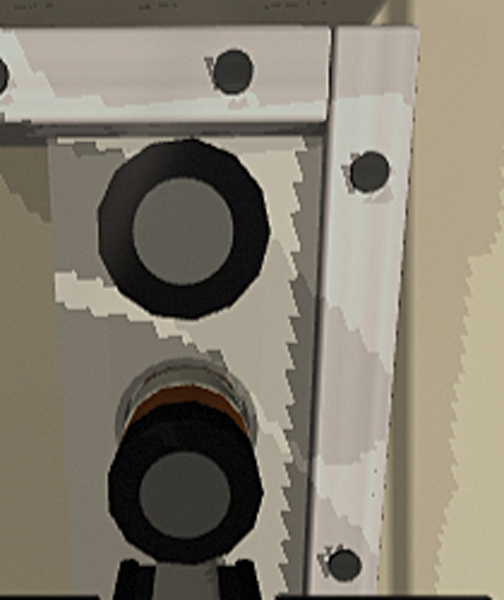

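```bash
python3 - <<'E'
from h import *
w=dict(np.load('pics/w20.npz'))
g=lambda x,y:(240+(x+.5)/2.4-.5,(y+.5)/2.4-.5)
q=lambda x,y,z:onz(w,*g(x,y),z)
ex=np.array([np.cos(np.radians(-4.75)),np.sin(np.radians(-4.75)),0]);ey=np.array([-ex[1],ex[0],0])
for x in (100,300): print('gap y',(q(x,122 if x==300 else 125,.036)-q(x,137,.03))@ey)
f=w['frame'][45:75,240:400,::-1]; cv2.imwrite('pics/a.png',cv2.resize(cv2.convertScaleAbs(f,alpha=1.5),None,fx=5,fy=10,interpolation=cv2.INTER_CUBIC))
f=w['frame'][50:248,350:390,::-1]; cv2.imwrite('pics/b.png',cv2.resize(cv2.convertScaleAbs(f,alpha=1.5),None,fx=10,fy=3,interpolation=cv2.INTER_CUBIC))
E
```

```text
gap y 0.0014381332929139519
gap y 0.0020137686793540756
```

View pics/a.png

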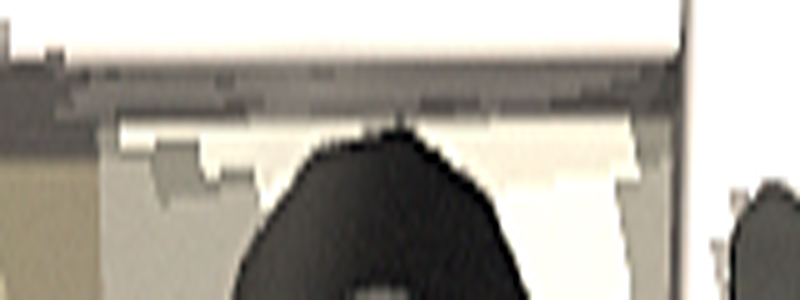

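View pics/b.png

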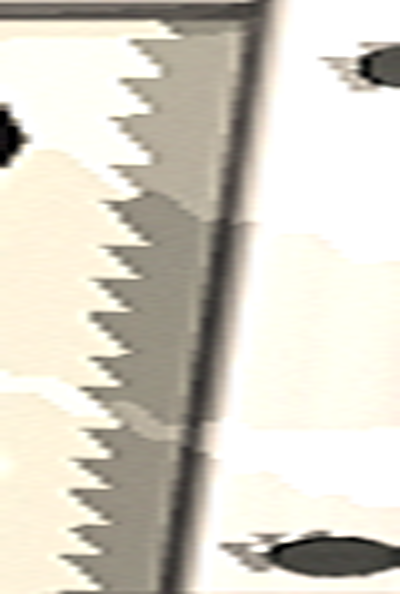

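Request:
drive_tool(
  increments=[
    [[-0.02,0.03,0],[0,0,0]],
    [[0,0.03,0],[0,0,0]],
    [[0,0,0],[0,0,0]],
    [[0,0,0],[0,0,0]],
    [[0,0,0],[0,0,0]],
  ],
)

```text
time_s: 26.5
tool_pos: [0.5824, 0.181, 0.0423]
tool_rot: [-122.8, 89.3, -128.0]
force: [-9.9, -12.3, 9.1]
grip_width: 0.0138
```

```bash
python3 - <<'E'
from h import *
w=cap('wrist','w21.png');plan([.5807,.182,.043]); print(env.get_obs()['wrist_torque'])
f=w['frame'][45:75,240:400,::-1]; cv2.imwrite('pics/a1.png',cv2.resize(cv2.convertScaleAbs(f,alpha=1.5),None,fx=5,fy=10,interpolation=cv2.INTER_CUBIC))
E
```

```text
t 26.55 pos [0.5824 0.1811 0.0423] F [-10.4 -12.6   8.9] w 0.0137
tool axes (cols) R
 [[-0.007  0.091  0.996]
 [-0.009  0.996 -0.091]
 [-1.    -0.01  -0.006]]
total units [-0.019  0.019 -0.044] turn x units total 0.0
[-2.30173984  2.10226647  0.28934135]
```

View pics/a1.png

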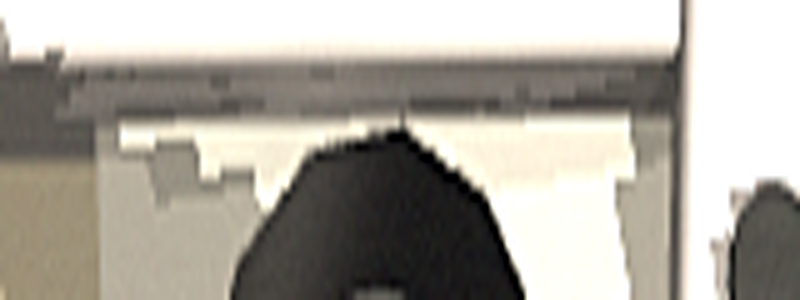

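The camera suggests a 1.5–2 mm gap remains at the end stop and that friction is holding the rack. I'll unload x and z, then push y.

Request:
drive_tool(
  increments=[
    [[-0.02,0,-0.06],[0,0,0]],
    [[0,0,0],[0,0,0]],
    [[0,0,0],[0,0,0]],
    [[0,0,0],[0,0,0]],
  ],
)

```text
time_s: 26.95
tool_pos: [0.5824, 0.1831, 0.0425]
tool_rot: [-101.4, 89.6, -106.6]
force: [-2.3, -7.4, -0.5]
grip_width: 0.0138
```

Request:
drive_tool(
  increments=[
    [[-0.01,0.02,0],[0,0,0]],
    [[0,0.02,0],[0,0,0]],
    [[0,0,0],[0,0,0]],
    [[0,0,0],[0,0,0]],
    [[0,0,0],[0,0,0]],
  ],
)

```text
time_s: 27.45
tool_pos: [0.5824, 0.1831, 0.0427]
tool_rot: [-102.2, 89.5, -107.5]
force: [-1.4, -9.7, -0.7]
grip_width: 0.0138
```

```bash
python3 - <<'E'
from h import *
w=cap('wrist','w22.png');plan([.5807,.182,.043]); print(env.get_obs()['wrist_torque'])
f=w['frame'][45:75,240:400,::-1]; cv2.imwrite('pics/a2.png',cv2.resize(cv2.convertScaleAbs(f,alpha=1.5),None,fx=5,fy=10,interpolation=cv2.INTER_CUBIC))
E
```

```text
t 27.5 pos [0.5825 0.1831 0.0427] F [ -1.3 -10.5  -0.9] w 0.0138
tool axes (cols) R
 [[-0.002  0.091  0.996]
 [-0.008  0.996 -0.091]
 [-1.    -0.008 -0.002]]
total units [-0.006 -0.031 -0.042] turn x units total 0.0
[-2.08542472  0.41331915  0.23867653]
```

View pics/a2.png

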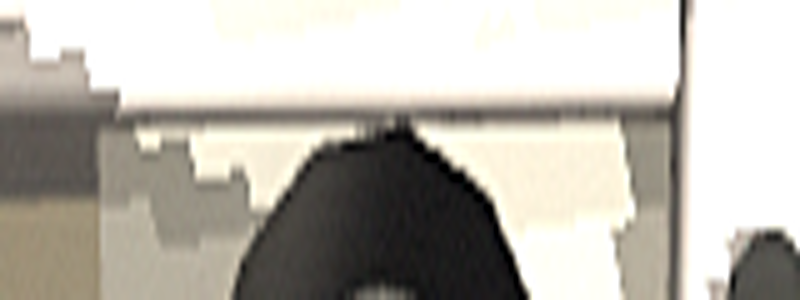

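Request:
drive_tool(
  increments=[
    [[0,0.01,0.03],[0,-0.001,0.002]],
    [[0,0.01,0.03],[0,-0.001,0.002]],
    [[0,0.01,0.02],[0,-0.001,0]],
    [[0,0,0],[0,0,0]],
    [[0,0,0],[0,0,0]],
    [[0,0,0],[0,0,0]],
  ],
)

```text
time_s: 28.1
tool_pos: [0.5826, 0.183, 0.0422]
tool_rot: [-124.7, 89.8, -129.9]
force: [-8.5, -12.5, 5.9]
grip_width: 0.0138
```

```bash
python3 - <<'E'
from h import *
w=cap('wrist','w23.png');plan([.5807,.182,.043]); print(env.get_obs()['wrist_torque'])
f=w['frame'][45:75,240:400,::-1]; cv2.imwrite('pics/a3.png',cv2.resize(cv2.convertScaleAbs(f,alpha=1.5),None,fx=5,fy=10,interpolation=cv2.INTER_CUBIC))
f=w['frame'][50:248,350:390,::-1]; cv2.imwrite('pics/b3.png',cv2.resize(cv2.convertScaleAbs(f,alpha=1.5),None,fx=10,fy=3,interpolation=cv2.INTER_CUBIC))
E
```

```text
t 28.15 pos [0.5826 0.183  0.0423] F [ -9.2 -13.3   5. ] w 0.0138
tool axes (cols) R
 [[-0.002  0.091  0.996]
 [-0.003  0.996 -0.091]
 [-1.    -0.003 -0.002]]
total units [-0.018 -0.03  -0.045] turn x units total 0.0
[-2.64297051  2.07946034  0.19058398]
```

View pics/a3.png

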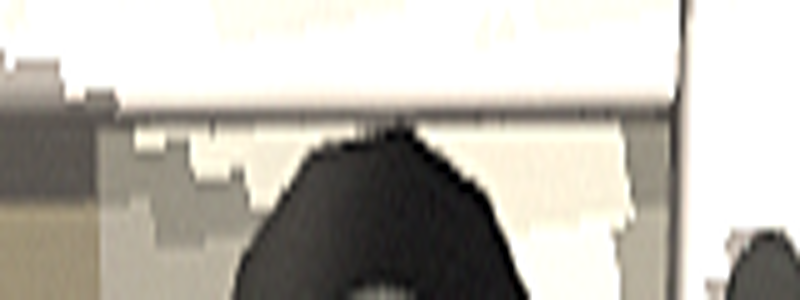

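View pics/b3.png

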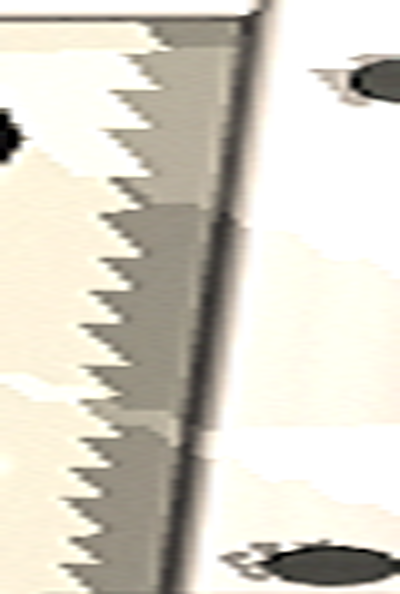

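Request:
drive_tool(
  increments=[
    [[-0.015,0,0.03],[0,-0.001,0.001]],
    [[0,0,0.03],[0,-0.001,0.001]],
    [[0,0,0],[0,0,0]],
    [[0,0,0],[0,0,0]],
    [[0,0,0],[0,0,0]],
  ],
)

```text
time_s: 28.65
tool_pos: [0.5826, 0.1831, 0.0423]
tool_rot: [175.3, 89.9, 170.2]
force: [-14.5, -12.2, 7.4]
grip_width: 0.0136
```

```bash
python3 - <<'E'
from h import *
plan([.5807,.182,.043]); w=cap('wrist','w24.png')
E
```

```text
t 28.65 pos [0.5826 0.1831 0.0423] F [-14.5 -12.2   7.4] w 0.0136
tool axes (cols) R
 [[-0.002  0.09   0.996]
 [ 0.     0.996 -0.09 ]
 [-1.     0.    -0.002]]
total units [-0.018 -0.031 -0.045] turn x units total 0.0
```

Request:
drive_tool(
  increments=[
    [[-0.015,0.02,0.015],[0,0,0]],
    [[0,0,0],[0,0,0]],
    [[0,0,0],[0,0,0]],
    [[0,0,0],[0,0,0]],
    [[0,0,0],[0,0,0]],
  ],
)

```text
time_s: 29.2
tool_pos: [0.5826, 0.1831, 0.0423]
tool_rot: [-165.4, 89.8, -170.6]
force: [-15.1, -14.2, 5.0]
grip_width: 0.0134
```

```bash
python3 - <<'E'
from h import *
w=cap('wrist','w25.png');plan([.5807,.182,.043]); cap('side','d25.png'); cap('scene','s25.png')
f=w['frame'][45:75,240:400,::-1]; cv2.imwrite('pics/a5.png',cv2.resize(cv2.convertScaleAbs(f,alpha=1.5),None,fx=5,fy=10,interpolation=cv2.INTER_CUBIC))
f=cv2.imread('pics/d25.png')[150:290,180:420]; cv2.imwrite('pics/d25z.png',cv2.resize(cv2.convertScaleAbs(f,alpha=1.5),None,fx=3.3,fy=3.3,interpolation=cv2.INTER_CUBIC))
f=cv2.imread('pics/s25.png')[160:270,290:460]; cv2.imwrite('pics/s25z.png',cv2.resize(cv2.convertScaleAbs(f,alpha=1.5),None,fx=4.5,fy=4.5,interpolation=cv2.INTER_CUBIC))
E
```

```text
t 29.25 pos [0.5826 0.1831 0.0422] F [-13.9 -13.4   5.4] w 0.0134
tool axes (cols) R
 [[-0.004  0.09   0.996]
 [-0.001  0.996 -0.09 ]
 [-1.    -0.001 -0.004]]
total units [-0.019 -0.031 -0.044] turn x units total 0.0
```

View pics/w25.png

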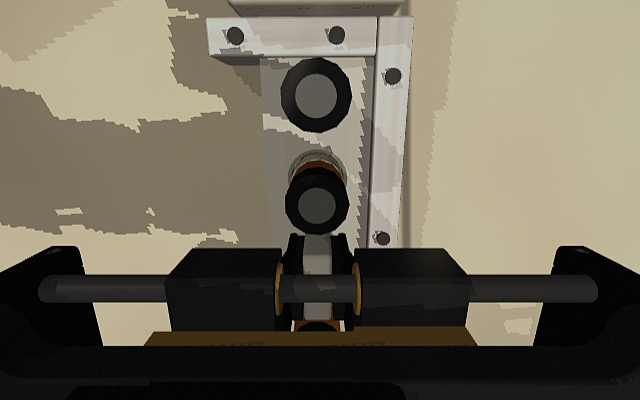

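View pics/d25z.png

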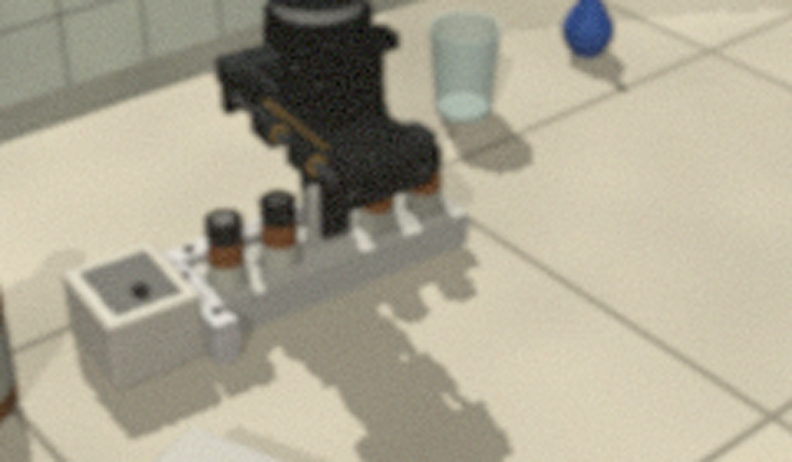

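View pics/s25z.png

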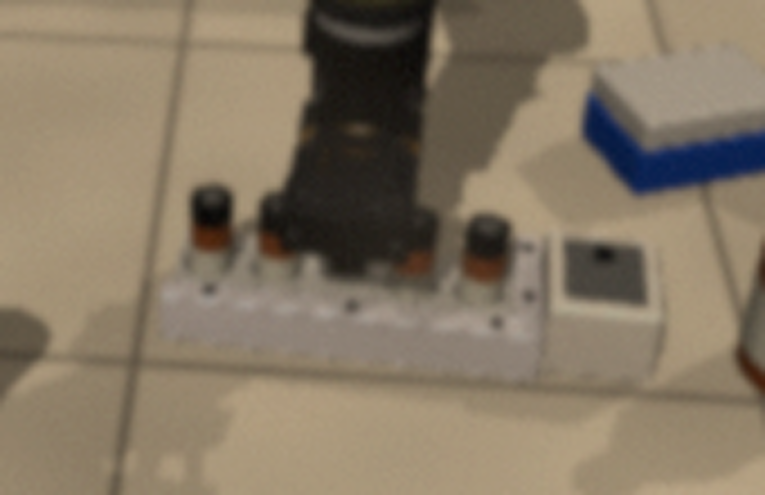

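To prove x contact, I'll briefly unload y and z and see whether x creeps.

Request:
drive_tool(
  increments=[
    [[-0.015,-0.06,0],[0,0,0]],
    [[0,0,0],[0,0,0]],
    [[0,0,0],[0,0,0]],
    [[0,0,0],[0,0,0]],
  ],
)

```text
time_s: 29.75
tool_pos: [0.5826, 0.1831, 0.0423]
tool_rot: [145.0, 89.8, 139.9]
force: [-11.8, -9.2, 0.8]
grip_width: 0.0136
```

Request:
drive_tool(
  increments=[
    [[0,0.04,0.01],[0,0,0]],
    [[0,0.04,0],[0,0,0]],
    [[0,0,0],[0,0,0]],
    [[0,0,0],[0,0,0]],
    [[0,0,0],[0,0,0]],
  ],
)

```text
time_s: 30.25
tool_pos: [0.5826, 0.1831, 0.0423]
tool_rot: [-156.0, 89.7, -161.2]
force: [-14.7, -14.2, 4.0]
grip_width: 0.0135
```

```bash
python3 - <<'E'
from h import *
w=cap('wrist','w26.png');plan([.5807,.182,.043])
f=w['frame'][40:248,240:420,::-1]; cv2.imwrite('pics/w26z.png',cv2.resize(cv2.convertScaleAbs(f,alpha=1.2),None,fx=2.8,fy=2.8,interpolation=cv2.INTER_CUBIC))
o=env.get_obs();a=np.radians(-4.75);F=o['force'];print('corner F',F[0]*np.cos(a)+F[1]*np.sin(a),-F[0]*np.sin(a)+F[1]*np.cos(a))
E
```

```text
t 30.3 pos [0.5826 0.1831 0.0423] F [-14.8 -14.5   4.4] w 0.0136
tool axes (cols) R
 [[-0.005  0.091  0.996]
 [-0.002  0.996 -0.091]
 [-1.    -0.002 -0.005]]
total units [-0.017 -0.032 -0.044] turn x units total 0.0
corner F -13.553559939326677 -15.699680021144657
```

View pics/w26z.png

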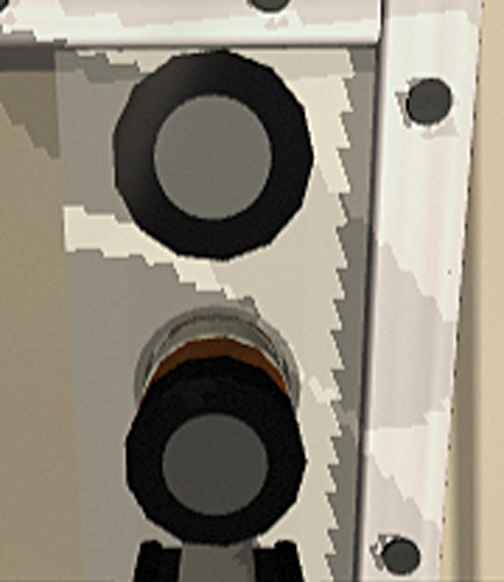

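Request:
drive_tool(
  increments=[
    [[0,0,0.015],[0,-0.001,0]],
    [[0,0,0],[0,0,0]],
    [[0,0,0],[0,0,0]],
    [[0,0,0],[0,0,0]],
    [[0,0,0],[0,0,0]],
    [[0,0,0],[0,0,0]],
    [[0,0,0],[0,0,0]],
    [[0,0,0],[0,0,0]],
    [[0,0,0],[0,0,0]],
    [[0,0,0],[0,0,0]],
  ],
)

```text
time_s: 31.3
tool_pos: [0.5826, 0.1831, 0.0423]
tool_rot: [-149.2, 89.7, -154.4]
force: [-16.2, -14.9, 7.1]
grip_width: 0.0139
```

```bash
python3 - <<'E'
from h import *
w=cap('wrist','w27.png');plan([.5807,.182,.043])
o=env.get_obs();a=np.radians(-4.75);F=o['force'];print('corner F',F[0]*np.cos(a)+F[1]*np.sin(a),-F[0]*np.sin(a)+F[1]*np.cos(a))
g=lambda x,y:(240+(x+.5)/2.8-.5,40+(y+.5)/2.8-.5)
q=lambda x,y,z:onz(w,*g(x,y),z)
ex=np.array([np.cos(a),np.sin(a),0]);ey=np.array([-ex[1],ex[0],0])
print('x gaps top/bottom',(q(381,60,.036)-q(374,60,.03))@ex,(q(366,480,.036)-q(358,480,.03))@ex,'y gaps',(q(100,42,.036)-q(100,48,.03))@ey,(q(350,42,.036)-q(350,48,.03))@ey)
E
```

```text
t 31.35 pos [0.5826 0.1831 0.0423] F [-15.9 -14.8   5.5] w 0.0136
tool axes (cols) R
 [[-0.004  0.091  0.996]
 [-0.002  0.996 -0.091]
 [-1.    -0.002 -0.004]]
total units [-0.018 -0.031 -0.044] turn x units total 0.0
corner F -14.660973023373863 -16.040003444778854
x gaps top/bottom 0.0002823935393047229 0.0006682190030122222 y gaps 0.000111101517112956 0.00012342826682282872
```

Gaps are within measurement error (at most 0.7 mm), both stops are loaded at about 15 N, and the pose is steady. Handing in.

```bash
python3 -c "
from cell import env
print(env.sign_off())"
```

```text
the job is handed in; nothing more can be done
None
```

Both spare vials are in the two empty pockets, and the full rack is in the loading corner. I handed the job in at about 31 s, with the arm still gripping the rack and pressing it against both stops.

**Last checks**
- **Press:** about 14.7 N towards the far stop and 16.0 N towards the end stop. The tool also pushed down lightly, about 5.5 N.
- **Steadiness:** the pose did not change over the last second.
- **Gaps in the wrist picture:** 0.3–0.7 mm at the far stop and 0.1 mm at the end stop. Both are within measurement error, and the edges were parallel.
- **Vials and bystanders:** all four vials were upright in the last scene picture. I never touched the beaker, bulb, reagent bottle or tip box.

**What disagreed:** on the first press the forces suggested both stops were loaded, but the picture showed about 2 mm still open at the end stop. Friction was holding the rack. I eased the downward and far-stop push, the rack slid the last 2 mm, and I pressed again.

**What is less certain:** far-stop contact rests on the rack not moving when I briefly eased the end-stop and downward load, plus the gap measurement. The rack sitting flat on the bench rests on the bench load and the steady tool height. I did not measure it directly.

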